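# Fill a cell tray, stack it on the tester and cycle the probe lever

### The job

Move every thick cell from the grey rack, standing it upright in a pocket of the loose black tray, any cell in any pocket, leaving the slim cell in the rack, and the tape, the bottle and the tools where they are. Then lift the loaded tray by its handle and lower it (do not drop it) onto the tray in the tester so that its four corner lugs sit fully in the sockets, and let go of it. Finally pull the tester's sprung lever towards you all the way to its stop, hold it there a moment, and ease it slowly all the way back to rest without letting it snap.

Things in the scene. Friction and masses are not known exactly. Their poses are not given: they have to be found in the camera images.
- tray: Loose black tray, 196 (x) by 168 (y) mm, 0.25 kg empty. Origin: centre of its underside, at the tips of its lugs; x along its handle, z up; alike under a half turn. Four round tapered lugs (its feet on the bench) at x +-82, y +-68 mm: 12 mm long, 14 mm across at the root, 8 mm at the tip. Floor slab from z 12 to 18 mm.
- tray_pocket (a point): Floor centre of one of the tray's six open-topped pockets, the one at x 60, y 58 mm in tray axes. All are 38 mm square with a steel disc on the floor, with centres at x -60, 0, 60 and y -58, 58, floor at tray z 18, rim at z 58 mm. Seated cells reach tray z 88 mm, their near sides 42 mm from the handle's middle plane.
- tray_handle (a point): Grip point of the tray's lift handle, at tray x 0, y 0, z 107 mm (axes as the tray's). The handle is a grey bar along x, 110 mm long, 16 mm thick in y, from tray z 86 to 112 mm, on posts at x +-48; pinch it firmly across y from above, at mid-length, fingertips about at the cells' tops.
- dock_seat (a point): Where the tray's origin must come to rest: 84 mm above the bench at the centre of the tester's lower tray; axes as the stacked tray's (a half turn in yaw also fits). The tester is fixed: aluminium base 230 by 200 mm and a black lower tray full of cells (tops 82 mm above the bench). Its own x points away from the robot, its lever stands on its -y side.
- socket (a point): Centre, at the top, of the socket at x 82, y 68 mm from dock_seat. Four black corner posts 30 mm square at x +-82, y +-68, tops 96 mm above the bench, each have a square socket 19 mm wide, 16 mm deep. The stacked tray's floor slab rests on the post tops.
- lever (a joint): Angle (rad) of the tester's sprung steel lever: 0 at rest (leaning 0.3 rad from upright to the tester's +x, away from the robot), 0.9 at its stop (leaning 0.6 rad towards -x, the robot). A spring always pulls it back: about 3 N at the grip at rest, 10 N at the stop. Let go, it snaps back. It also drives a slim grey probe bar towards the stack, without touching it.
- lever_grip (a point): Point on the axis of the lever's black rubber grip: round bar 16 mm across, 85 mm long, along the tester's y; 40 mm of free bar beyond this point (-y), 45 mm inside it to the lever arm. At rest it is at x 47, y -213 mm from dock_seat, 213 mm above the bench; at the stop x -90, 192 mm up. Can be pinched across x from above; it turns between the pads.
- lever_pivot (a point): Fixed point on the lever's pivot axis, 160 mm from lever_grip, which circles it: at x 0, y -213 mm from dock_seat, 60 mm above the bench; the axis runs along the tester's y (axes as dock_seat's). The grey lever post (70 by 30 mm, 92 mm high) stands at y -145 mm, the probe bar at y -118 mm, its inner face 29 mm outside the stacked tray's edge.
- rack_cells: Fixed grey plastic rack, 182 (x) by 122 (y) mm, 36 mm high, to the left of the tray. Origin: centre of its underside. Six open-topped pockets 38 mm square, centres at rack x -58, 0, 58 and y -29, 29 mm, floor 6 mm above the bench. Cells in it reach 76 mm above the bench; between neighbours 26 mm are free.
- cell1: Loose battery cell, upright cylinder 32 mm in diameter, 70 mm high, 120 g, teal sleeve, copper top. Origin: centre of its underside. Three to five of these five are present. Each stands in a pocket of the fixed grey cell rack.
- cell2: Loose battery cell, upright cylinder 32 mm in diameter, 70 mm high, 120 g, teal sleeve, copper top. Origin: centre of its underside. Three to five of these five are present. Each stands in a pocket of the fixed grey cell rack.
- cell3: Loose battery cell, upright cylinder 32 mm in diameter, 70 mm high, 120 g, teal sleeve, copper top. Origin: centre of its underside. Three to five of these five are present. Each stands in a pocket of the fixed grey cell rack.
- cell4: Loose battery cell, upright cylinder 32 mm in diameter, 70 mm high, 120 g, teal sleeve, copper top. Origin: centre of its underside. Three to five of these five are present. Each stands in a pocket of the fixed grey cell rack.
- cell5: Loose battery cell, upright cylinder 32 mm in diameter, 70 mm high, 120 g, teal sleeve, copper top. Origin: centre of its underside. Three to five of these five are present. Each stands in a pocket of the fixed grey cell rack.
- slim_cell: Bystander: a cell of another type, 21 mm in diameter and 70 mm high, standing in the rack among the others; origin: centre of its underside. Leave it alone.
- tape: Bystander: roll of yellow tape lying flat, 68 mm across, 25 mm high; origin: centre of its underside.
- screwdriver: Bystander: screwdriver lying to the right of the tester.
- solvent: Bystander: white bottle 60 mm across, 150 mm high, beyond the tester.
- brush: Bystander: brush lying to the right.
Things that resemble listed ones, but are neither listed nor needed, are in the scene too. What is shaped like the cell3 but brown is not meant.

How it is judged:
By the outcome, as a careful person would: the job done as asked, in the order asked, and still so for the second after the job is handed in, with the robot touching nothing.
Of cell1, cell2, cell3, cell4, cell5 only 3 to 5 are there at a start; the rules pass over those that are not, and their reading is None.
At some moment in a run one of tray may be knocked a few centimetres aside while the robot is not near it.
It also fails if it takes over 210 s, if anything falls off the work surface, if the arm or the gripper's body presses on something with over 40 N, if the wrist force passes 120 N, or if a joint passes its speed limit or range.

### The arm

A 7-joint arm with a two-finger parallel gripper is mounted at the origin on the work surface. World frame = base frame: x ahead of the robot, y to its left, z up, the work surface at z = 0. Lengths are in m, angles in rad, forces in N, time in s.
With the tool pointing down it reaches from about 0.425 to 0.875 m from the base axis. Payload 4.7 kg.
Tool frame: the origin (TCP) lies at the very end of the fingers, on their centre line; the grasp point (between the pads) lies 19 mm behind it; z points along the fingers, x is the direction in which the jaws open and shut, and the axes are right-handed (so a half turn about z gives the same grasp; the last joint's range is limited). The gripper opens to 87 mm and grips with 3 to 60 N. Pads are 19 mm wide; open, the fingers measure 117 mm over their backs; the gripper's body (75 mm by 190 mm) begins 51 mm behind the grasp point.
Start: joints at [1.218, 0.321, -0.07, 1.45, 0.023, 1.371, -0.057], TCP at [0.233, -0.607, 0.223] pointing down, gripper open.
Joint ranges: [-2.86, 2.86], [-0.3, 2.09], [-1.38, 1.24], [0.06, 2.45], [-1.56, 4.7], [0.09, 2.05], [-2.69, 2.69]. Speed limits (rad/s): [2.57, 2.57, 3.14, 3.14, 3.14, 3.14, 3.14].

### API

Orientations are given as a rotation vector (axis times angle).
In Python, from bench import get_state, cams, hand_in gives the robot as it stands.
- The arm moves only by the tool servo_tool, never from a script. Its argument "plan" is a list of rows, each an object with "xyz": the shift along the tool's x, y, z in m, a list of three; "yaw": the turn about the tool's z in rad; "grip": the opening, from 0 (shut) to 1 (fully open). A call has 1 to 12 rows; each row shifts and turns the commanded pose from where the row before left it, along the tool's axes as they then stand; what a row does not reach is not made up. A row lasts 1/8 s, in which the tool goes at most 62.5 mm and 10.7 degrees, less where a joint would pass 70% of its speed; a pose out of reach is approached as far as the arm can. A call is refused whole if a number of a shift passes 0.0625 or a number of a turn 0.188, either way. A call with a gripper value outside its range is refused whole. The fingers move at their own pace and stop on an object; "force" is the grip in N (left out, the last holds). Time passes only in rows, so rows that do not move let the fingers close. It gives the time, the measured TCP pose, the force and the opening at its end, in the units of the state.
- get_state(): the state, without advancing time (a new reading comes with each control period).
- cams.camera(name): name is "scene" or "side" or "wrist"; returns a dict with "frame" (400x640x3 uint8, red, green, blue), "mtx" (3x3 intrinsics, pixels), "k1" (the pictures are not rectified: a ray, as slopes to the right and down, at radius r is drawn at 1 + k1 r^2 times it, then the intrinsics apply), "xyz" and "orientation" of the camera in the world; the wrist camera has in their place "mount" (4x4, takes a point from camera to tool coordinates, whose origin is the TCP and whose axes are the tool frame's). Camera axes: x right, y down, z forward; pixel columns grow to the right and rows downward; lengths in m; the calibration is good to about 2 mm. A picture is of the moment at which its call begins: read the wrist's pose just before it. There is no depth.
- hand_in(): hands the job in, once; it reports no verdict.
Trained networks look in a picture, given as the dict that the camera call returned (one of the last four; its "shot" number tells which), for a name from the list of things; names that differ only in an ending like _2 or _b are one class to them, and where a whole thing is asked for, a point or a joint stands for the part that bears it (a point fixed in the world has none). Each returns a list of dicts, best first, with "conf" (0 to 1); they miss things now and then, are a little off and sometimes report something else, mostly with a low value. They report only what shows in the picture. A call takes as long as a camera call. They do not tell look-alikes from the thing itself.
- cams.cut_out(picture, thing): "pixels" (400x640 bool, what is visible of it) and "centre" ([column, row] in pixels, amid what is visible of it).
- cams.tip_of(picture, thing): "centre" ([column, row] in pixels: a listed point, or the origin of a listed thing).
The state is a dict: "t": time; "qpos": joint angles; "qd": joint speeds; "joint_efforts": joint torques, N m; "tool_pos": TCP position; "tool_rot": TCP orientation; "ft_force": force on the tool from outside, world axes, zero at the start; "wrist_torque": the same for the moment, N m; "grip_width": opening from 0.0 (shut) to 1.0 (fully open).
Only numpy, scipy, OpenCV 4.12 (cv2) and the standard library are available. Lean on these libraries where they do the work, as an engineer would, in place of code of your own. Each camera call takes 0.05 s, during which the arm holds its last target. There are 200 camera calls.

## Working session

There is one attempt and no reset: what is moved stays moved. The work goes in short steps, Python scripts to look and compute and a tool call to move; the robot and the scene stay as the last step left them, time stands still between calls to the robot, and variables do not carry over. Pictures are saved under pics/ and viewed, about 12 in all and at most 16, crops included, and the job is handed in when it is done.

Besides the shell and the picture viewer there is one more tool, called after ">>>" by a JSON object that holds its "fn" and its "kwargs", one argument or row to a line. servo_tool: Moves the arm, as the interface text tells. Its arguments: {"type":"object","properties":{"plan":{"type":"array","items":{"type":"object","properties":{"xyz":{"type":"array","items":{"type":"number"}},"yaw":{"type":"number"},"grip":{"type":"number"}}}},"force":{"type":"number"}},"required":["plan"]}

```bash
ls; mkdir -p pics; cat > h.py <<'E'
import numpy as np, cv2
from scipy.spatial.transform import Rotation as R
from bench import get_state, cams, hand_in
def shot(name):
    s=get_state(); p=cams.camera(name)
    if name=='wrist':
        T=np.eye(4);T[:3,:3]=R.from_rotvec(s['tool_rot']).as_matrix();T[:3,3]=s['tool_pos']
        p['T']=T@np.array(p['mount'])
    else:
        T=np.eye(4);o=np.array(p['orientation'],float)
        T[:3,:3]=o if o.shape==(3,3) else R.from_rotvec(o).as_matrix();T[:3,3]=p['xyz'];p['T']=T
    return p
def ray(p,uv):
    K=np.array(p['mtx']);d=np.linalg.inv(K)@[uv[0],uv[1],1]
    q=d[:2];r=q.copy()
    for _ in range(30): r=q/(1+p['k1']*(r@r))
    v=p['T'][:3,:3]@[r[0],r[1],1];return p['T'][:3,3],v/np.linalg.norm(v)
def atz(p,uv,z):
    o,v=ray(p,uv);return o+v*(z-o[2])/v[2]
def proj(p,X):
    c=np.linalg.inv(p['T'])@np.append(X,1);q=c[:2]/c[2];q=q*(1+p['k1']*(q@q))
    return (np.array(p['mtx'])@[q[0],q[1],1])[:2]
def tri(obs):
    A=np.zeros((3,3));b=np.zeros(3)
    for p,uv in obs:
        o,v=ray(p,uv);M=np.eye(3)-np.outer(v,v);A+=M;b+=M@o
    X=np.linalg.solve(A,b);return X,[float(np.linalg.norm(proj(p,X)-uv)) for p,uv in obs]
def save(p,n,crop=None,s=1):
    f=p['frame'][:,:,::-1]
    if crop: f=f[crop[1]:crop[3],crop[0]:crop[2]]
    cv2.imwrite('pics/'+n,cv2.resize(f,None,fx=s,fy=s,interpolation=cv2.INTER_CUBIC))
E
python3 - <<'E'
from h import *
np.set_printoptions(precision=3,suppress=True)
s=get_state();print(s['t'],s['tool_pos'],s['tool_rot'],s['grip_width'])
P={}
for n in ('scene','side'):
    p=shot(n);P[n]=p;save(p,n+'0.png')
    print(n,p['T'],p['k1'],p['mtx'])
    for t in ('tray','tray_pocket','tray_handle','dock_seat','socket','lever_grip','lever_pivot','rack_cells','cell1','slim_cell'):
        print(t,[(np.round(d['centre']).tolist(),round(d['conf'],2)) for d in cams.tip_of(p,t)])
E
```

```text
pics
0.0 [ 0.233 -0.606  0.221] [-2.588  1.778  0.003] 1.000771334793387
scene [[ 0.14   0.624 -0.769  1.731]
 [ 0.99  -0.092  0.105 -0.131]
 [-0.005 -0.776 -0.63   1.091]
 [ 0.     0.     0.     1.   ]] 0.04860476101876766 [[471.587   0.    324.466]
 [  0.    471.587 198.064]
 [  0.      0.      1.   ]]
tray [([357.0, 216.0], 0.64)]
tray_pocket [([373.0, 223.0], 0.9)]
tray_handle [([357.0, 192.0], 0.9)]
dock_seat [([273.0, 207.0], 0.67), ([211.0, 227.0], 0.54)]
socket [([296.0, 218.0], 0.8), ([421.0, 219.0], 0.3)]
lever_grip [([201.0, 197.0], 0.63)]
lever_pivot [([214.0, 225.0], 0.59), ([434.0, 221.0], 0.47), ([273.0, 208.0], 0.34)]
rack_cells [([422.0, 217.0], 0.91)]
cell1 [([388.0, 244.0], 0.76), ([458.0, 197.0], 0.73), ([404.0, 221.0], 0.63), ([426.0, 270.0], 0.58), ([431.0, 221.0], 0.56), ([420.0, 227.0], 0.51), ([400.0, 273.0], 0.49)]
slim_cell [([424.0, 204.0], 0.6), ([357.0, 253.0], 0.38)]
side [[ 0.998 -0.037  0.054  0.503]
 [-0.065 -0.624  0.779 -1.115]
 [ 0.005 -0.781 -0.625  1.069]
 [ 0.     0.     0.     1.   ]] -0.13994584094653958 [[486.47    0.    332.097]
 [  0.    486.47  201.524]
 [  0.      0.      1.   ]]
tray [([308.0, 218.0], 0.76)]
tray_pocket [([327.0, 203.0], 0.58)]
tray_handle [([306.0, 189.0], 0.67)]
dock_seat [([315.0, 257.0], 0.62), ([384.0, 264.0], 0.55)]
socket [([339.0, 235.0], 0.64)]
lever_grip [([352.0, 278.0], 0.56)]
lever_pivot [([324.0, 321.0], 0.58)]
rack_cells [([318.0, 177.0], 0.87)]
cell1 [([349.0, 202.0], 0.71), ([323.0, 176.0], 0.63), ([322.0, 183.0], 0.62), ([292.0, 156.0], 0.52), ([330.0, 181.0], 0.48), ([387.0, 200.0], 0.46), ([380.0, 186.0], 0.4)]
slim_cell [([302.0, 174.0], 0.39)]
```

View pics/scene0.png

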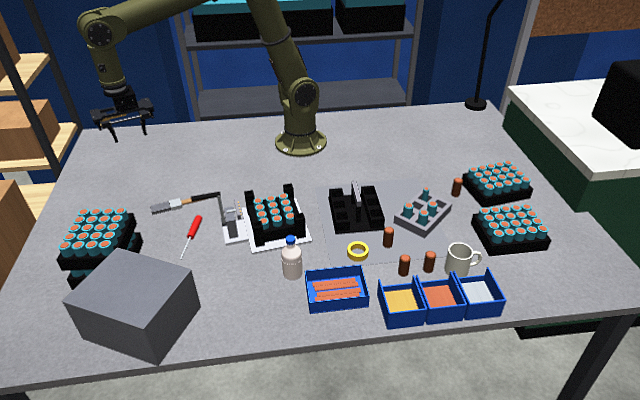

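View pics/side0.png

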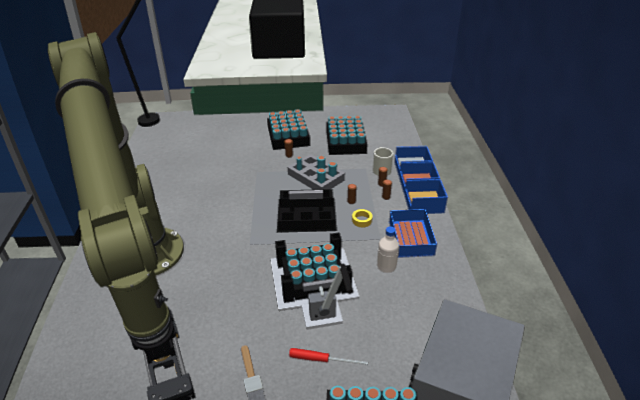

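```bash
python3 - <<'E'
from h import *
np.set_printoptions(precision=3,suppress=True)
a=shot('scene');b=shot('side')
for t in ('tray','tray_handle','tray_pocket','dock_seat','socket','lever_grip','lever_pivot','rack_cells','slim_cell'):
    A=cams.tip_of(a,t);B=cams.tip_of(b,t)
    for x in A[:2]:
        for y in B[:2]:
            X,e=tri([(a,np.array(x['centre'])),(b,np.array(y['centre']))])
            if max(e)<8: print(t,X,np.round(e,1),np.round(x['centre']))
print([atz(a,d['centre'],.006) for d in cams.tip_of(a,'cell1')])
print([atz(b,d['centre'],.006) for d in cams.tip_of(b,'cell1')])
s=get_state();print(R.from_rotvec(s['tool_rot']).as_matrix()); print(shot('wrist')['mount'])
E
```

```text
tray [ 0.504  0.148 -0.015] [0.1 0.2] [356. 217.]
tray [0.558 0.145 0.139] [3.9 4. ] [362. 189.]
tray_handle [0.496 0.161 0.095] [0.4 0.4] [360. 191.]
tray_handle [0.562 0.15  0.16 ] [2.9 2.9] [360. 191.]
tray_pocket [0.564 0.192 0.021] [0.6 0.6] [372. 219.]
dock_seat [ 0.521 -0.128  0.076] [0.9 1. ] [276. 208.]
socket [ 0.591 -0.049  0.089] [0.3 0.3] [302. 217.]
socket [ 0.657 -0.054  0.145] [0.3 0.3] [302. 217.]
lever_grip [ 0.6   -0.342  0.212] [0.1 0.1] [202. 197.]
lever_pivot [ 0.545 -0.337  0.041] [0.8 1. ] [214. 226.]
rack_cells [ 0.543  0.379 -0.003] [1. 1.] [423. 215.]
rack_cells [0.554 0.321 0.009] [6.6 6.2] [405. 223.]
slim_cell [ 0.484  0.405 -0.009] [2.3 2.2] [426. 204.]
[array([0.478, 0.535, 0.006]), array([0.619, 0.351, 0.006]), array([0.795, 0.306, 0.006]), array([0.675, 0.216, 0.006]), array([0.575, 0.302, 0.006]), array([0.79 , 0.232, 0.006]), array([0.584, 0.401, 0.006])]
[array([0.784, 0.226, 0.006]), array([0.658, 0.194, 0.006]), array([0.452, 0.5  , 0.006]), array([0.783, 0.29 , 0.006]), array([0.57 , 0.39 , 0.006]), array([0.566, 0.323, 0.006]), array([0.61 , 0.361, 0.006]), array([ 0.725, -0.107,  0.006])]
[[ 0.359 -0.933  0.   ]
 [-0.933 -0.359 -0.   ]
 [ 0.     0.    -1.   ]]
[[ 1.    -0.001  0.001  0.   ]
 [ 0.001  0.966  0.257 -0.07 ]
 [-0.002 -0.257  0.966 -0.163]
 [ 0.     0.     0.     1.   ]]
```

The scene view shows the grey rack (422,215) with teal cells, the loose tray (357,215), the tester (273,215), and its lever at (215,205). Brown decoy cells are at (388,237), (404,264), (430,261) and (457,187). The stacked cell trays at the left and right are other look-alikes. I'll arc towards the tester and rack, and look with the wrist camera on the way.

>>> {"fn": "servo_tool", "kwargs": {
  "plan": [
    {"xyz": [0,0,-0.06],"yaw": 0,"grip": 0.5},
    {"xyz": [0,0,-0.06],"yaw": 0,"grip": 0.5},
    {"xyz": [0,-0.062,0],"yaw": -0.096,"grip": 0.5},
    {"xyz": [0,-0.062,0],"yaw": -0.096,"grip": 0.5},
    {"xyz": [0,-0.062,0],"yaw": -0.096,"grip": 0.5},
    {"xyz": [0,-0.062,0],"yaw": -0.096,"grip": 0.5},
    {"xyz": [0,-0.062,0],"yaw": -0.096,"grip": 0.5},
    {"xyz": [0,-0.062,0],"yaw": -0.096,"grip": 0.5},
    {"xyz": [0,-0.062,0],"yaw": -0.096,"grip": 0.5},
    {"xyz": [0,-0.062,0],"yaw": -0.096,"grip": 0.5},
    {"xyz": [0,-0.062,0],"yaw": -0.096,"grip": 0.5},
    {"xyz": [0,0,0],"yaw": 0,"grip": 0.5}
  ],
  "force": 30
}}

```text
t: 3.75
tool_pos: [0.6314, -0.2293, 0.3427]
tool_rot: [-3.095, 0.512, -0.001]
ft_force: [0.5, -0.1, -0.3]
grip_width: 0.501
```

```bash
cat >> h.py <<'E'
import pickle
np.set_printoptions(precision=4,suppress=True)
def where():
    s=get_state();M=R.from_rotvec(s['tool_rot']).as_matrix();a=np.arctan2(M[1,0],M[0,0])
    print('t %.2f'%s['t'],'tcp',np.round(s['tool_pos'],4),'a %.3f'%a,'zaxis',np.round(M[:,2],3),'q7 %.2f'%s['qpos'][6],'F',np.round(s['ft_force'],1),'w %.3f'%s['grip_width']);return s,M,a
def go(xyz,a2=None):
    "local shift (yaw first, then shift) to reach world xyz with x-axis angle a2"
    s,M,a=where();a2=a if a2 is None else a2
    psi=(a-a2+np.pi)%(2*np.pi)-np.pi
    x=np.array([np.cos(a2),np.sin(a2),0]);y=np.array([np.sin(a2),-np.cos(a2),0])
    d=np.array(xyz)-s['tool_pos'];print('yaw %.3f'%psi,'shift',np.round([d@x,d@y,-d[2]],4))
E
python3 - <<'E'
from h import *
where();p=shot('wrist');save(p,'w1.png')
print(p['mtx'][0])
for t in ('dock_seat','socket','lever_grip','tray_handle','tray_pocket'):
    print(t,[(np.round(d['centre']).tolist(),round(d['conf'],2)) for d in cams.tip_of(p,t)])
pickle.dump(p,open('w1.pkl','wb'))
E
```

```text
t 3.75 tcp [ 0.6314 -0.2293  0.3427] a -0.328 zaxis [ 0.002  0.004 -1.   ] q7 -0.11 F [ 0.5 -0.1 -0.3] w 0.501
[295.2269   0.     316.2381]
dock_seat [([218.0, 130.0], 0.98)]
socket [([240.0, 59.0], 0.61)]
lever_grip [([317.0, 296.0], 0.68)]
tray_handle []
tray_pocket []
```

View pics/w1.png

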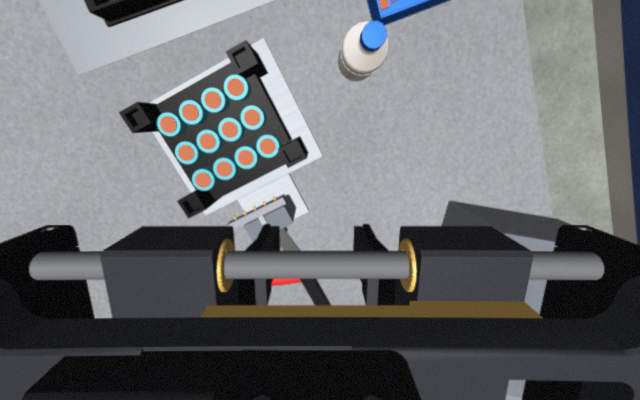

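The wrist view shows the tester with its four socket posts at (242,58), (140,117), (291,151) and (195,203), and the lever under the fingers at about (300,270). On to the rack.

>>> {"fn": "servo_tool", "kwargs": {
  "plan": [
    {"xyz": [0,-0.062,0],"yaw": -0.093,"grip": 0.5},
    {"xyz": [0,-0.062,0],"yaw": -0.093,"grip": 0.5},
    {"xyz": [0,-0.062,0],"yaw": -0.093,"grip": 0.5},
    {"xyz": [0,-0.062,0],"yaw": -0.093,"grip": 0.5},
    {"xyz": [0,-0.062,0],"yaw": -0.093,"grip": 0.5},
    {"xyz": [0,-0.062,0],"yaw": -0.093,"grip": 0.5},
    {"xyz": [0,-0.062,0],"yaw": -0.093,"grip": 0.5},
    {"xyz": [0,-0.062,0],"yaw": -0.093,"grip": 0.5},
    {"xyz": [0,0,0],"yaw": 0,"grip": 0.5}
  ]
}}

```text
t: 5.18
tool_pos: [0.6324, 0.2534, 0.3428]
tool_rot: [-3.071, -0.645, 0.001]
ft_force: [-0.0, -1.1, -0.0]
grip_width: 0.5
```

```bash
python3 - <<'E'
from h import *
where();p=shot('wrist');save(p,'w2.png')
for t in ('rack_cells','cell1','slim_cell','tray_handle','tray'):
    print(t,[(np.round(d['centre']).tolist(),round(d['conf'],2)) for d in cams.tip_of(p,t)])
print('cut',[(np.round(d['centre']).tolist(),round(d['conf'],2),atz(p,d['centre'],.06)[:2]) for d in cams.cut_out(p,'cell1')])
pickle.dump(p,open('w2.pkl','wb'))
q=pickle.load(open('w1.pkl','rb'))
for uv in ((242,58),(140,117),(291,151),(195,203)): print(atz(q,uv,.096))
E
```

```text
t 5.17 tcp [0.6324 0.2534 0.3428] a 0.414 zaxis [-0.002  0.003 -1.   ] q7 -0.18 F [-0.  -1.1 -0. ] w 0.500
rack_cells [([295.0, 72.0], 0.81)]
cell1 [([290.0, 112.0], 0.96), ([396.0, 207.0], 0.95), ([327.0, 102.0], 0.87), ([314.0, 65.0], 0.77), ([324.0, 187.0], 0.63), ([416.0, 169.0], 0.56)]
slim_cell [([265.0, 42.0], 0.85)]
tray_handle [([314.0, 244.0], 0.71), ([201.0, 208.0], 0.7)]
tray [([223.0, 190.0], 0.67)]
cut [([328.0, 192.0], 0.98, array([0.6652, 0.2241])), ([326.0, 100.0], 0.94, array([0.6068, 0.3466])), ([403.0, 213.0], 0.77, array([0.7888, 0.2401])), ([424.0, 169.0], 0.72, array([0.7851, 0.3151])), ([286.0, 111.0], 0.64, array([0.5615, 0.3093])), ([315.0, 56.0], 0.57, array([0.5702, 0.3925]))]
[ 0.5896 -0.0624  0.096 ]
[ 0.4339 -0.0862  0.096 ]
[ 0.6083 -0.1925  0.096 ]
[ 0.4523 -0.218   0.096 ]
```

View pics/w2.png

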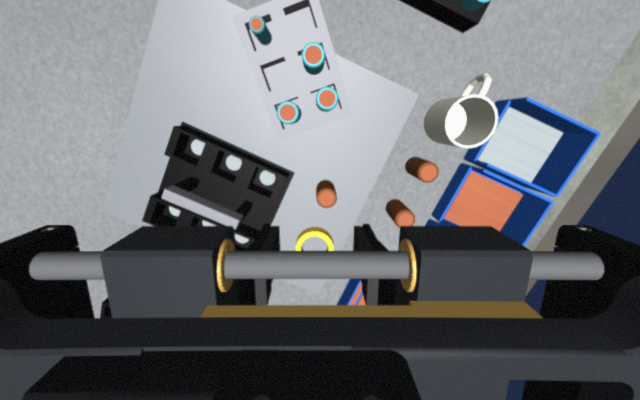

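The wrist view shows the rack with three thick teal cells at (313,55), (327,98) and (288,112). The slim cell is at (257,24), brown decoys at (326,192), (403,212) and (424,169), the tray at about (215,190), and the tape at (314,240). I choose the three teal thick cells in the rack. Next I'll measure and take a second, closer view.

```bash
python3 - <<'E'
from h import *
p=pickle.load(open('w2.pkl','rb'))
T=[atz(p,uv,.076) for uv in ((313,55),(327,98),(288,112),(257,24))];print(np.array(T))
for i,j in((2,1),(1,0)):
    d=T[i]-T[j];print(np.linalg.norm(d),np.arctan2(d[1],d[0]))
print('handle',atz(p,(163,189),.11),atz(p,(241,220),.11))
print('tray pockets',[atz(p,u,.018) for u in ((197,147),(233,162),(267,178))])
m=(T[0]+T[2])/2; go([m[0]+.03,m[1]-.06,.22],0.99)
E
```

```text
[[0.5682 0.3904 0.076 ]
 [0.6075 0.3485 0.076 ]
 [0.5652 0.3097 0.076 ]
 [0.4873 0.3946 0.076 ]]
0.05738709008287616 -2.39941306437167
0.057403545718720916 -0.8170698275682208
handle [0.4503 0.1474 0.11  ] [0.5631 0.1478 0.11  ]
tray pockets [array([0.4451, 0.1982, 0.018 ]), array([0.5068, 0.1986, 0.018 ]), array([0.5679, 0.1961, 0.018 ])]
t 5.53 tcp [0.6367 0.2448 0.3424] a 0.400 zaxis [ 0.    -0.001 -1.   ] q7 -0.17 F [-0.   0.2  0.6] w 0.500
yaw -0.590 shift [ 0.0159 -0.0583  0.1224]
```

>>> {"fn": "servo_tool", "kwargs": {
  "plan": [
    {"xyz": [0,0,0],"yaw": -0.175,"grip": 0.5},
    {"xyz": [0,0,0.02],"yaw": -0.175,"grip": 0.5},
    {"xyz": [0.015,-0.023,0.05],"yaw": 0,"grip": 0.5},
    {"xyz": [0.016,-0.023,0.05],"yaw": 0,"grip": 0.5},
    {"xyz": [0,0,0],"yaw": 0,"grip": 0.5},
    {"xyz": [0,0,0],"yaw": 0,"grip": 0.5}
  ]
}}

```text
t: 6.28
tool_pos: [0.6282, 0.3005, 0.2238]
tool_rot: [2.921, 1.153, 0.003]
ft_force: [0.4, -0.6, 0.6]
grip_width: 0.5
```

```bash
python3 - <<'E'
from h import *
where();p=shot('wrist');save(p,'w3.png')
q=pickle.load(open('w2.pkl','rb'))
for X in [(0.5682,0.3904),(0.6075,0.3485),(0.5652,0.3097)]: print(proj(p,(*X,.076)))
cv=cv2.cvtColor(p['frame'],cv2.COLOR_RGB2HSV)
m=((cv[...,0]<12)&(cv[...,1]>100)&(cv[...,2]>120)).astype(np.uint8)
n,l,st,c=cv2.connectedComponentsWithStats(m)
for i in range(1,n):
    if st[i,4]>100: print(st[i],c[i],atz(p,c[i],.076))
pickle.dump(p,open('w3.pkl','wb'))
# copper caps in earlier view for height
cv=cv2.cvtColor(q['frame'],cv2.COLOR_RGB2HSV)
m=((cv[...,0]<12)&(cv[...,1]>100)&(cv[...,2]>120)).astype(np.uint8)
n2,l2,st2,c2=cv2.connectedComponentsWithStats(m)
C2=[c2[i] for i in range(1,n2) if st2[i,4]>60]
for i in range(1,n):
    if st[i,4]>100:
        for k in C2:
            X,e=tri([(p,c[i]),(q,k)])
            if max(e)<2.5 and abs(X[2]-.076)<.03: print(c[i],X,e)
E
```

```text
t 6.28 tcp [0.6282 0.3005 0.2238] a 0.752 zaxis [ 0.002 -0.    -1.   ] q7 0.05 F [ 0.4 -0.6  0.6] w 0.500
[333.84    78.4684]
[333.0463 138.2282]
[277.4461 137.7002]
[266   0  15  17 203] [272.7291   8.1626] [0.4852 0.3951 0.076 ]
[630   1  10  25 191] [635.2304  14.3141] [0.7327 0.6157 0.076 ]
[572   2  25  27 506] [583.8854  15.3399] [0.6994 0.5846 0.076 ]
[515   6  24  26 483] [526.6315  18.4948] [0.6632 0.5484 0.076 ]
[594  33  25  25 468] [606.0919  44.6838] [0.7356 0.5847 0.076 ]
[538  36  25  24 449] [549.853   47.5256] [0.6993 0.5485 0.076 ]
[324  65  22  24 408] [334.0417  76.7083] [0.5672 0.3917 0.076 ]
[561  64  23  24 414] [572.1232  75.5266] [0.7356 0.5484 0.076 ]
[266 127  21  21 344] [276.2645 137.    ] [0.5638 0.3094 0.076 ]
[323 128  21  21 340] [332.7735 137.4853] [0.6068 0.3489 0.076 ]
[272.7291   8.1626] [0.4849 0.3952 0.0739] [0.4506627670789646, 0.31403553045994115]
[334.0417  76.7083] [0.5668 0.3931 0.0653] [0.0550999794736948, 0.04143893233340998]
[276.2645 137.    ] [0.5637 0.309  0.0729] [0.06797581337334035, 0.049597734157639156]
[332.7735 137.4853] [0.6071 0.3488 0.0712] [0.04496505165197516, 0.03411309555602845]
```

View pics/w3.png

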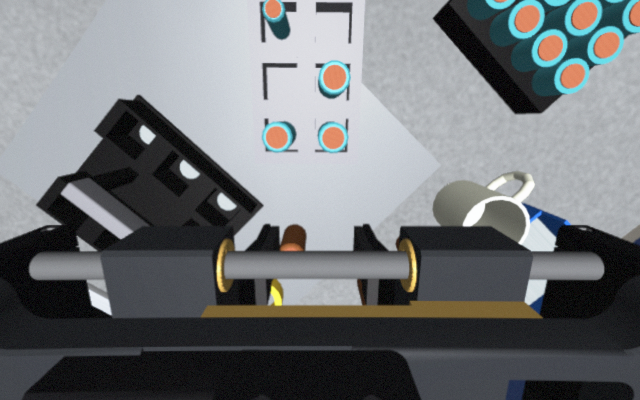

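Three thick teal caps at (334,77), (277,137) and (333,137) agree between the two views, and triangulation puts the tops near z 0.07. I'll grasp A at (0.564, 0.309).

>>> {"fn": "servo_tool", "kwargs": {
  "plan": [
    {"xyz": [-0.02,-0.025,0.03],"yaw": 0,"grip": 0.5},
    {"xyz": [-0.021,-0.026,0.03],"yaw": 0,"grip": 0.5},
    {"xyz": [0,0,0.04],"yaw": 0,"grip": 0.5},
    {"xyz": [0,0,0.04],"yaw": 0,"grip": 0.5},
    {"xyz": [0,0,0.033],"yaw": 0,"grip": 0.5},
    {"xyz": [0,0,0],"yaw": 0,"grip": 0.5},
    {"xyz": [0,0,0],"yaw": 0,"grip": 0.2},
    {"xyz": [0,0,0],"yaw": 0,"grip": 0.2},
    {"xyz": [0,0,0],"yaw": 0,"grip": 0.2}
  ],
  "force": 30
}}

```text
t: 7.45
tool_pos: [0.5635, 0.3116, 0.0521]
tool_rot: [2.921, 1.156, 0.006]
ft_force: [-0.6, -1.0, 7.2]
grip_width: 0.357
```

```bash
python3 - <<'E'
from h import *
where()
p=shot('scene');save(p,'s1.png',(180,150,480,300),2.5)
E
```

```text
t 7.45 tcp [0.5635 0.3116 0.0521] a 0.754 zaxis [ 0.004  0.001 -1.   ] q7 -0.07 F [-0.6 -1.   7.2] w 0.357
```

>>> {"fn": "servo_tool", "kwargs": {
  "plan": [
    {"xyz": [0,0,-0.055],"yaw": 0,"grip": 0.2},
    {"xyz": [0,0,-0.06],"yaw": 0,"grip": 0.2},
    {"xyz": [0,0,-0.01],"yaw": -0.165,"grip": 0.2},
    {"xyz": [0,0,0],"yaw": -0.165,"grip": 0.2},
    {"xyz": [0,0,0],"yaw": -0.165,"grip": 0.2},
    {"xyz": [0,0,0],"yaw": -0.165,"grip": 0.2},
    {"xyz": [0,0,0],"yaw": -0.157,"grip": 0.2},
    {"xyz": [-0.05,0.005,0],"yaw": 0,"grip": 0.2},
    {"xyz": [-0.05,0.005,0],"yaw": 0,"grip": 0.2},
    {"xyz": [-0.03,0.005,0],"yaw": 0,"grip": 0.2},
    {"xyz": [0,0,0],"yaw": 0,"grip": 0.2},
    {"xyz": [0,0,0],"yaw": 0,"grip": 0.2}
  ]
}}

```text
t: 9.0
tool_pos: [0.5767, 0.1819, 0.1749]
tool_rot: [-2.22, -2.222, -0.001]
ft_force: [-0.2, 0.9, -1.4]
grip_width: 0.359
```

```bash
python3 - <<'E'
from h import *
where();p=shot('wrist');save(p,'w4.png')
for t in ('tray_handle','tray_pocket','tray'):
    print(t,[(np.round(d['centre']).tolist(),round(d['conf'],2)) for d in cams.tip_of(p,t)])
pickle.dump(p,open('w4.pkl','wb'))
E
```

```text
t 9.00 tcp [0.5767 0.1819 0.1749] a 1.572 zaxis [ 0.     0.001 -1.   ] q7 0.98 F [-0.2  0.9 -1.4] w 0.359
tray_handle [([262.0, 117.0], 0.9)]
tray_pocket [([329.0, 172.0], 0.78)]
tray [([280.0, 114.0], 0.75)]
```

View pics/w4.png

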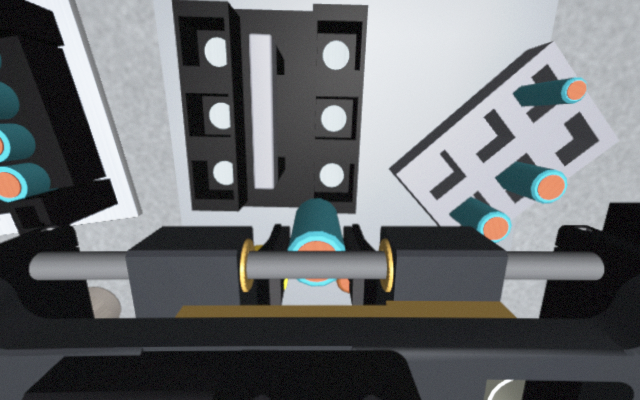

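```bash
python3 - <<'E'
from h import *
p=pickle.load(open('w4.pkl','rb'))
D=np.array([atz(p,u,.0185) for u in ((336,55),(333,118),(331,175))]);print(D,np.diff(D,axis=0))
H=np.array([atz(p,u,.112) for u in ((261,35),(264,188))]);print(H,H.mean(0))
# disc centroids
g=p['frame'].min(2);m=(g>185).astype(np.uint8);n,l,st,c=cv2.connectedComponentsWithStats(m)
for i in range(1,n):
    if 150<st[i,4]<1500 and st[i,2]<45: print(st[i],c[i],atz(p,c[i],.0185))
E
```

```text
[[0.4472 0.2009 0.0185]
 [0.5071 0.1989 0.0185]
 [0.5674 0.1977 0.0185]] [[ 0.0599 -0.002   0.    ]
 [ 0.0603 -0.0013  0.    ]]
[[0.4522 0.1435 0.112 ]
 [0.5599 0.1405 0.112 ]] [0.5061 0.142  0.112 ]
[205  38  21  29 502] [215.755   51.6016] [0.4445 0.0827 0.0185]
[323  41  26  28 575] [335.6087  54.7113] [0.4469 0.2005 0.0185]
[210 103  20  25 417] [219.8753 115.1079] [0.5044 0.0814 0.0185]
[322 106  24  25 483] [333.3106 117.9441] [0.507  0.1992 0.0185]
[214 161  19  23 357] [223.465  172.3697] [0.5646 0.0801 0.0185]
[320 164  23  23 410] [331.1439 174.7171] [0.5671 0.1978 0.0185]
[  0 214  18  27 316] [  6.7278 225.8513] [ 0.6262 -0.1672  0.0185]
[502 281  41  36 974] [521.6889 297.0688] [0.7183 0.4315 0.0185]
```

Discs at (336,55), (333,118) and (331,175) are the near-row pockets, and the handle bar runs from (261,35) to (264,188). That puts the tray at about (0.507, 0.1415) with yaw −0.026. Cell A goes to pocket (0.567, 0.198).

>>> {"fn": "servo_tool", "kwargs": {
  "plan": [
    {"xyz": [0.016,-0.0105,0.01],"yaw": 0,"grip": 0.2},
    {"xyz": [0,0,0.02],"yaw": 0,"grip": 0.2},
    {"xyz": [0,0,0.03],"yaw": 0,"grip": 0.2},
    {"xyz": [0,0,0.03],"yaw": 0,"grip": 0.2},
    {"xyz": [0,0,0.012],"yaw": 0,"grip": 0.2},
    {"xyz": [0,0,0],"yaw": 0,"grip": 0.2}
  ]
}}

```text
t: 9.95
tool_pos: [0.5656, 0.1969, 0.0713]
tool_rot: [-2.22, -2.221, 0.003]
ft_force: [-0.3, -0.4, -0.2]
grip_width: 0.354
```

```bash
python3 - <<'E'
from h import *
where()
E
```

```text
t 9.95 tcp [0.5656 0.1969 0.0713] a 1.572 zaxis [-0.002 -0.    -1.   ] q7 0.89 F [-0.3 -0.4 -0.2] w 0.354
```

>>> {"fn": "servo_tool", "kwargs": {
  "plan": [
    {"xyz": [0,0,0.006],"yaw": 0,"grip": 0.2},
    {"xyz": [0,0,0],"yaw": 0,"grip": 0.2},
    {"xyz": [0,0,0],"yaw": 0,"grip": 0.5},
    {"xyz": [0,0,0],"yaw": 0,"grip": 0.5},
    {"xyz": [0,0,-0.05],"yaw": 0,"grip": 0.5},
    {"xyz": [0,0,-0.06],"yaw": 0,"grip": 0.5},
    {"xyz": [0,0,0],"yaw": 0.165,"grip": 0.5},
    {"xyz": [0,0,0],"yaw": 0.165,"grip": 0.5},
    {"xyz": [0,0,0],"yaw": 0.165,"grip": 0.5},
    {"xyz": [0,0,0],"yaw": 0.165,"grip": 0.5},
    {"xyz": [0,0,0],"yaw": 0.16,"grip": 0.5}
  ]
}}

```text
t: 11.32
tool_pos: [0.5666, 0.1971, 0.177]
tool_rot: [2.925, 1.144, 0.001]
ft_force: [-0.3, 0.4, 0.3]
grip_width: 0.502
```

>>> {"fn": "servo_tool", "kwargs": {
  "plan": [
    {"xyz": [0.0446,-0.0276,0],"yaw": 0,"grip": 0.5},
    {"xyz": [0.0446,-0.0276,0],"yaw": 0,"grip": 0.5},
    {"xyz": [0.0446,-0.0276,0],"yaw": 0,"grip": 0.5},
    {"xyz": [0,0,0.03],"yaw": 0,"grip": 0.5},
    {"xyz": [0,0,0.02],"yaw": 0,"grip": 0.5},
    {"xyz": [0,0,0],"yaw": 0,"grip": 0.5}
  ]
}}

```text
t: 12.08
tool_pos: [0.6073, 0.3467, 0.1244]
tool_rot: [2.922, 1.15, -0.006]
ft_force: [-0.5, 0.2, -0.4]
grip_width: 0.5
```

```bash
python3 - <<'E'
from h import *
go((.607,.349,.051),.752)
E
```

```text
t 12.07 tcp [0.6073 0.3467 0.1244] a 0.750 zaxis [-0.003 -0.003 -1.   ] q7 -0.07 F [-0.5  0.2 -0.4] w 0.500
yaw -0.002 shift [ 0.0014 -0.0019  0.0734]
```

>>> {"fn": "servo_tool", "kwargs": {
  "plan": [
    {"xyz": [0.0015,-0.002,0.03],"yaw": 0,"grip": 0.5},
    {"xyz": [0,0,0.03],"yaw": 0,"grip": 0.5},
    {"xyz": [0,0,0.013],"yaw": 0,"grip": 0.5},
    {"xyz": [0,0,0],"yaw": 0,"grip": 0.5},
    {"xyz": [0,0,0],"yaw": 0,"grip": 0.2},
    {"xyz": [0,0,0],"yaw": 0,"grip": 0.2},
    {"xyz": [0,0,0],"yaw": 0,"grip": 0.2}
  ]
}}

```text
t: 12.95
tool_pos: [0.6082, 0.3517, 0.055]
tool_rot: [-2.923, -1.152, -0.003]
ft_force: [-0.6, -0.7, 4.1]
grip_width: 0.36
```

>>> {"fn": "servo_tool", "kwargs": {
  "plan": [
    {"xyz": [0,0,-0.055],"yaw": 0,"grip": 0.2},
    {"xyz": [0,0,-0.06],"yaw": 0,"grip": 0.2},
    {"xyz": [0,0,-0.01],"yaw": -0.165,"grip": 0.2},
    {"xyz": [0,0,0],"yaw": -0.165,"grip": 0.2},
    {"xyz": [0,0,0],"yaw": -0.165,"grip": 0.2},
    {"xyz": [0,0,0],"yaw": -0.165,"grip": 0.2},
    {"xyz": [0,0,0],"yaw": -0.16,"grip": 0.2},
    {"xyz": [-0.045,-0.04,0],"yaw": 0,"grip": 0.2},
    {"xyz": [-0.045,-0.04,0],"yaw": 0,"grip": 0.2},
    {"xyz": [-0.045,-0.04,0],"yaw": 0,"grip": 0.2},
    {"xyz": [-0.01,-0.03,0],"yaw": 0,"grip": 0.2},
    {"xyz": [0,0,0],"yaw": 0,"grip": 0.2}
  ]
}}

```text
t: 14.45
tool_pos: [0.4561, 0.2047, 0.1783]
tool_rot: [2.22, 2.218, -0.004]
ft_force: [-0.3, 0.5, -0.9]
grip_width: 0.357
```

```bash
python3 - <<'E'
from h import *
go((.447,.2,.07),1.572)
p=shot('wrist');save(p,'w5.png');s=shot('scene');
for t in ('tray_handle','tray_pocket'):
    print(t,[(np.round(d['centre']).tolist(),round(d['conf'],2)) for d in cams.tip_of(s,t)])
g=p['frame'].min(2);m=(g>185).astype(np.uint8);n,l,st,c=cv2.connectedComponentsWithStats(m)
for i in range(1,n):
    if 150<st[i,4]<1500 and st[i,2]<45: print(st[i],c[i],atz(p,c[i],.0185))
E
```

```text
t 14.45 tcp [0.4561 0.2047 0.1783] a 1.570 zaxis [ 0.001 -0.004 -1.   ] q7 0.99 F [-0.3  0.5 -0.9] w 0.357
yaw -0.002 shift [-0.0047 -0.0091  0.1083]
tray_handle [([356.0, 190.0], 0.93)]
tray_pocket [([375.0, 221.0], 0.69)]
[198 162  15  22 270] [205.6889 172.6   ] [0.4448 0.0811 0.0185]
[303 165  22  21 371] [313.6092 174.9111] [0.4474 0.2005 0.0185]
[233 204  16  21 277] [241.0325 213.9025] [0.4929 0.1169 0.0185]
[105 280  28  30 449] [122.0223 295.6971] [ 0.5989 -0.0367  0.0185]
```

>>> {"fn": "servo_tool", "kwargs": {
  "plan": [
    {"xyz": [-0.0045,-0.01,0.01],"yaw": 0,"grip": 0.2},
    {"xyz": [0,0,0.02],"yaw": 0,"grip": 0.2},
    {"xyz": [0,0,0.03],"yaw": 0,"grip": 0.2},
    {"xyz": [0,0,0.03],"yaw": 0,"grip": 0.2},
    {"xyz": [0,0,0.012],"yaw": 0,"grip": 0.2},
    {"xyz": [0,0,0],"yaw": 0,"grip": 0.2}
  ]
}}

```text
t: 15.4
tool_pos: [0.4467, 0.2019, 0.0755]
tool_rot: [-2.219, -2.221, 0.002]
ft_force: [-0.5, 1.2, -0.0]
grip_width: 0.358
```

>>> {"fn": "servo_tool", "kwargs": {
  "plan": [
    {"xyz": [0,0,0.008],"yaw": 0,"grip": 0.2},
    {"xyz": [0,0,0],"yaw": 0,"grip": 0.2},
    {"xyz": [0,0,0],"yaw": 0,"grip": 0.5},
    {"xyz": [0,0,0],"yaw": 0,"grip": 0.5},
    {"xyz": [0,0,-0.05],"yaw": 0,"grip": 0.5},
    {"xyz": [0,0,-0.06],"yaw": 0,"grip": 0.5},
    {"xyz": [0,0,0],"yaw": 0.165,"grip": 0.5},
    {"xyz": [0,0,0],"yaw": 0.165,"grip": 0.5},
    {"xyz": [0,0,0],"yaw": 0.165,"grip": 0.5},
    {"xyz": [0,0,0],"yaw": 0.165,"grip": 0.5},
    {"xyz": [0,0,0],"yaw": 0.16,"grip": 0.5}
  ]
}}

```text
t: 16.77
tool_pos: [0.4478, 0.2018, 0.1789]
tool_rot: [2.925, 1.144, 0.001]
ft_force: [-0.7, 0.2, 0.0]
grip_width: 0.499
```

>>> {"fn": "servo_tool", "kwargs": {
  "plan": [
    {"xyz": [0.0544,-0.0142,0],"yaw": 0,"grip": 0.5},
    {"xyz": [0.0544,-0.0142,0],"yaw": 0,"grip": 0.5},
    {"xyz": [0.0544,-0.0142,0],"yaw": 0,"grip": 0.5},
    {"xyz": [0.0544,-0.0142,0],"yaw": 0,"grip": 0.5},
    {"xyz": [0,0,0.02],"yaw": 0,"grip": 0.5},
    {"xyz": [0,0,0.03],"yaw": 0,"grip": 0.5},
    {"xyz": [0,0,0],"yaw": 0,"grip": 0.5}
  ]
}}

```text
t: 17.65
tool_pos: [0.5668, 0.3892, 0.1257]
tool_rot: [2.921, 1.151, -0.008]
ft_force: [-0.1, -0.4, 0.3]
grip_width: 0.504
```

```bash
python3 - <<'E'
from h import *
go((.567,.392,.051),.752)
E
```

```text
t 17.65 tcp [0.5668 0.3892 0.1257] a 0.751 zaxis [-0.004 -0.004 -1.   ] q7 -0.23 F [-0.1 -0.4  0.3] w 0.504
yaw -0.001 shift [ 0.0021 -0.0019  0.0747]
```

>>> {"fn": "servo_tool", "kwargs": {
  "plan": [
    {"xyz": [0.002,-0.001,0.03],"yaw": 0,"grip": 0.5},
    {"xyz": [0,0,0.03],"yaw": 0,"grip": 0.5},
    {"xyz": [0,0,0.0145],"yaw": 0,"grip": 0.5},
    {"xyz": [0,0,0],"yaw": 0,"grip": 0.5},
    {"xyz": [0,0,0],"yaw": 0,"grip": 0.2},
    {"xyz": [0,0,0],"yaw": 0,"grip": 0.2},
    {"xyz": [0,0,0],"yaw": 0,"grip": 0.2},
    {"xyz": [0,0,-0.06],"yaw": 0,"grip": 0.2},
    {"xyz": [0,0,-0.06],"yaw": 0,"grip": 0.2},
    {"xyz": [0,0,-0.03],"yaw": -0.165,"grip": 0.2},
    {"xyz": [0,0,0],"yaw": -0.165,"grip": 0.2},
    {"xyz": [0,0,0],"yaw": -0.165,"grip": 0.2}
  ]
}}

```text
t: 19.15
tool_pos: [0.5687, 0.3939, 0.2046]
tool_rot: [2.546, 1.84, 0.001]
ft_force: [-0.3, -0.1, -1.6]
grip_width: 0.358
```

>>> {"fn": "servo_tool", "kwargs": {
  "plan": [
    {"xyz": [0,0,0],"yaw": -0.165,"grip": 0.2},
    {"xyz": [0,0,0],"yaw": -0.16,"grip": 0.2},
    {"xyz": [-0.05,-0.01,0],"yaw": 0,"grip": 0.2},
    {"xyz": [-0.05,-0.01,0],"yaw": 0,"grip": 0.2},
    {"xyz": [-0.05,-0.01,0],"yaw": 0,"grip": 0.2},
    {"xyz": [-0.05,-0.01,0],"yaw": 0,"grip": 0.2},
    {"xyz": [-0.05,-0.01,0],"yaw": 0,"grip": 0.2},
    {"xyz": [-0.05,-0.01,0],"yaw": 0,"grip": 0.2},
    {"xyz": [0,0,0],"yaw": 0,"grip": 0.2},
    {"xyz": [0,0,0],"yaw": 0,"grip": 0.2}
  ]
}}

```text
t: 20.4
tool_pos: [0.5087, 0.094, 0.2042]
tool_rot: [2.221, 2.221, 0.0]
ft_force: [-0.1, 0.8, -0.7]
grip_width: 0.357
```

```bash
python3 - <<'E'
from h import *
go((.505,.0835,.07),1.572)
p=shot('wrist');save(p,'w5.png')
g=p['frame'].min(2);m=(g>185).astype(np.uint8);n,l,st,c=cv2.connectedComponentsWithStats(m)
for i in range(1,n):
    if 150<st[i,4]<1500 and st[i,2]<45: print(st[i],c[i],atz(p,c[i],.0185))
E
```

```text
t 20.40 tcp [0.5087 0.094  0.2042] a 1.570 zaxis [ 0.001 -0.    -1.   ] q7 1.13 F [-0.1  0.8 -0.7] w 0.357
yaw -0.002 shift [-0.0105 -0.0037  0.1342]
[298 112  22  23 412] [308.4515 123.0243] [0.4447 0.0844 0.0185]
[  0 156  15  30 163] [  6.0613 168.8589] [ 0.498  -0.2697  0.0185]
[298 165  21  21 355] [307.8761 174.8761] [0.5048 0.0833 0.0185]
[398 167  18  21 298] [406.349  176.6946] [0.5072 0.2012 0.0185]
[  0 225  33  17 180] [ 15.6056 233.3444] [ 0.5788 -0.2799  0.0185]
[283 279  39  26 651] [297.172  291.3794] [0.6627 0.0677 0.0185]
[ 501  280   44   38 1279] [523.602  297.0766] [0.67   0.3683 0.0185]
[318 298  28   7 152] [331.5    301.5263] [0.6781 0.1137 0.0185]
```

View pics/w5.png

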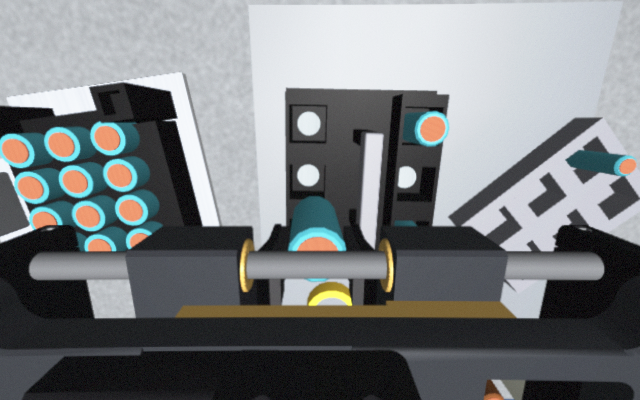

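The picture shows the tray at (365,140) with a seated cell at (430,127), the held cell over the middle pocket at (308,175), and the slim cell alone in the rack at (625,165). I'll lower it.

>>> {"fn": "servo_tool", "kwargs": {
  "plan": [
    {"xyz": [-0.0105,-0.0035,0.02],"yaw": 0,"grip": 0.2},
    {"xyz": [0,0,0.03],"yaw": 0,"grip": 0.2},
    {"xyz": [0,0,0.02],"yaw": 0,"grip": 0.2},
    {"xyz": [0,0,0.03],"yaw": 0,"grip": 0.2},
    {"xyz": [0,0,0.03],"yaw": 0,"grip": 0.2},
    {"xyz": [0,0,0],"yaw": 0,"grip": 0.2}
  ]
}}

```text
t: 21.2
tool_pos: [0.5033, 0.0848, 0.0723]
tool_rot: [-2.215, -2.223, 0.004]
ft_force: [0.4, -0.3, -0.6]
grip_width: 0.357
```

>>> {"fn": "servo_tool", "kwargs": {
  "plan": [
    {"xyz": [0,0,0.006],"yaw": 0,"grip": 0.2},
    {"xyz": [0,0,0],"yaw": 0,"grip": 0.2},
    {"xyz": [0,0,0],"yaw": 0,"grip": 0.5},
    {"xyz": [0,0,0],"yaw": 0,"grip": 0.5},
    {"xyz": [0,0,-0.05],"yaw": 0,"grip": 0.5},
    {"xyz": [0,0,-0.06],"yaw": 0,"grip": 0.5},
    {"xyz": [0.02,0.02,-0.05],"yaw": 0,"grip": 0.5},
    {"xyz": [0.02,0.04,0],"yaw": 0,"grip": 0.5},
    {"xyz": [0.017,0.04,0],"yaw": 0,"grip": 0.5},
    {"xyz": [0,0,0],"yaw": 0,"grip": 0.5},
    {"xyz": [0,0,0],"yaw": 0,"grip": 0.5}
  ]
}}

```text
t: 22.58
tool_pos: [0.6046, 0.1406, 0.228]
tool_rot: [-2.22, -2.222, 0.001]
ft_force: [0.0, -0.6, 0.6]
grip_width: 0.499
```

```bash
python3 - <<'E'
from h import *
where();p=shot('wrist');save(p,'w6.png');pickle.dump(p,open('w6.pkl','wb'))
for t in ('tray_handle','tray_pocket','dock_seat','socket'):
    print(t,[(np.round(d['centre']).tolist(),round(d['conf'],2)) for d in cams.tip_of(p,t)])
g=p['frame'].min(2);m=(g>185).astype(np.uint8);n,l,st,c=cv2.connectedComponentsWithStats(m)
for i in range(1,n):
    if 150<st[i,4]<1500 and st[i,2]<45: print(st[i],c[i],atz(p,c[i],.0185))
E
```

```text
t 22.57 tcp [0.6046 0.1406 0.228 ] a 1.572 zaxis [-0.001  0.    -1.   ] q7 0.98 F [ 0.  -0.6  0.6] w 0.499
tray_handle [([316.0, 86.0], 0.8)]
tray_pocket [([362.0, 141.0], 0.88), ([113.0, 174.0], 0.28)]
dock_seat [([28.0, 94.0], 0.88), ([527.0, 75.0], 0.56)]
socket [([115.0, 175.0], 0.78)]
[  0   0  42  13 436] [18.195  4.961] [ 0.4181 -0.1846  0.0185]
[256  23  23  23 418] [267.1124  34.6722] [0.4441 0.0843 0.0185]
[356  83  21  23 376] [366.0027  93.7314] [0.507  0.1992 0.0185]
[260 133  20  20 322] [269.4596 142.7857] [0.5646 0.0818 0.0185]
[141 192  43  33 482] [160.1224 208.5539] [ 0.6502 -0.065   0.0185]
[281 223  33  25 622] [296.754  234.9341] [0.6874 0.1137 0.0185]
[ 89 282  23  36 599] [ 99.9149 300.1419] [ 0.7864 -0.1677  0.0185]
[506 380  17  20 273] [514.0256 389.5128] [0.943  0.4467 0.0185]
```

View pics/w6.png

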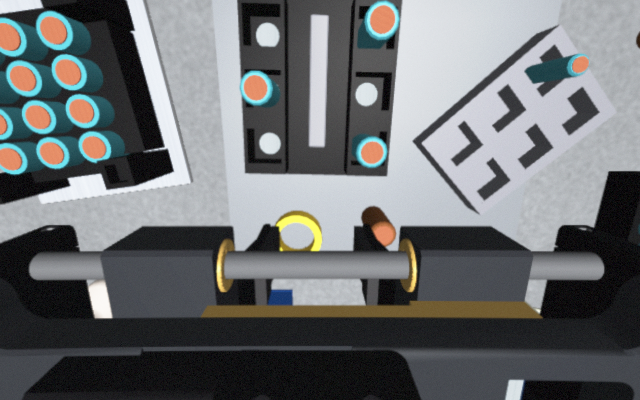

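All three cells are seated at (381,20), (257,88) and (371,152). The handle bar is centred at (318,80). I'll hover over the handle.

>>> {"fn": "servo_tool", "kwargs": {
  "plan": [
    {"xyz": [0,-0.033,0.02],"yaw": 0.021,"grip": 0.42},
    {"xyz": [0,-0.033,0.02],"yaw": 0,"grip": 0.42},
    {"xyz": [0,-0.033,0.03],"yaw": 0,"grip": 0.42},
    {"xyz": [0,0,0],"yaw": 0,"grip": 0.42},
    {"xyz": [0,0,0],"yaw": 0,"grip": 0.42}
  ]
}}

```text
t: 23.45
tool_pos: [0.5071, 0.1409, 0.1588]
tool_rot: [2.244, 2.195, 0.001]
ft_force: [-0.6, 0.1, 0.5]
grip_width: 0.419
```

```bash
python3 - <<'E'
from h import *
p=pickle.load(open('w6.pkl','rb'))
print(atz(p,(319,14),.112),atz(p,(317,147),.112))
go((.5057,.1411,.088),1.551)
E
```

```text
[0.4514 0.1423 0.112 ] [0.5609 0.1407 0.112 ]
t 23.45 tcp [0.5071 0.1409 0.1588] a 1.549 zaxis [ 0.002 -0.001 -1.   ] q7 0.97 F [-0.6  0.1  0.5] w 0.419
yaw -0.002 shift [ 0.0001 -0.0014  0.0708]
```

>>> {"fn": "servo_tool", "kwargs": {
  "plan": [
    {"xyz": [0,-0.001,0.025],"yaw": 0,"grip": 0.42},
    {"xyz": [0,0,0.025],"yaw": 0,"grip": 0.42},
    {"xyz": [0,0,0.02],"yaw": 0,"grip": 0.42},
    {"xyz": [0,0,0],"yaw": 0,"grip": 0.42},
    {"xyz": [0,0,0],"yaw": 0,"grip": 0.1},
    {"xyz": [0,0,0],"yaw": 0,"grip": 0.1},
    {"xyz": [0,0,0],"yaw": 0,"grip": 0.1},
    {"xyz": [0,0,0],"yaw": 0,"grip": 0.1},
    {"xyz": [0,0,0],"yaw": 0,"grip": 0.1}
  ],
  "force": 55
}}

```text
t: 24.58
tool_pos: [0.5058, 0.1418, 0.0887]
tool_rot: [2.244, 2.198, 0.001]
ft_force: [-1.5, 0.2, 4.8]
grip_width: 0.18
```

>>> {"fn": "servo_tool", "kwargs": {
  "plan": [
    {"xyz": [0,0,-0.01],"yaw": 0,"grip": 0.1},
    {"xyz": [0,0,-0.02],"yaw": 0,"grip": 0.1},
    {"xyz": [0,0,-0.03],"yaw": 0,"grip": 0.1},
    {"xyz": [0,0,-0.03],"yaw": 0,"grip": 0.1},
    {"xyz": [0,0,-0.03],"yaw": 0,"grip": 0.1},
    {"xyz": [0,0,-0.03],"yaw": 0,"grip": 0.1},
    {"xyz": [0,0,0],"yaw": 0,"grip": 0.1},
    {"xyz": [0,0,0],"yaw": 0,"grip": 0.1}
  ]
}}

```text
t: 25.58
tool_pos: [0.5044, 0.1412, 0.237]
tool_rot: [-2.244, -2.198, 0.003]
ft_force: [-0.6, -0.5, -7.4]
grip_width: 0.179
```

```bash
python3 - <<'E'
from h import *
where();p=shot('wrist');save(p,'w7.png');pickle.dump(p,open('w7.pkl','wb'))
for t in ('dock_seat','socket'):
    print(t,[(np.round(d['centre']).tolist(),round(d['conf'],2)) for d in cams.tip_of(p,t)])
E
```

```text
t 25.57 tcp [0.5044 0.1412 0.237 ] a 1.550 zaxis [-0.002 -0.001 -1.   ] q7 1.05 F [-0.6 -0.5 -7.4] w 0.179
dock_seat [([62.0, 200.0], 0.69)]
socket [([137.0, 263.0], 0.93)]
```

View pics/w7.png

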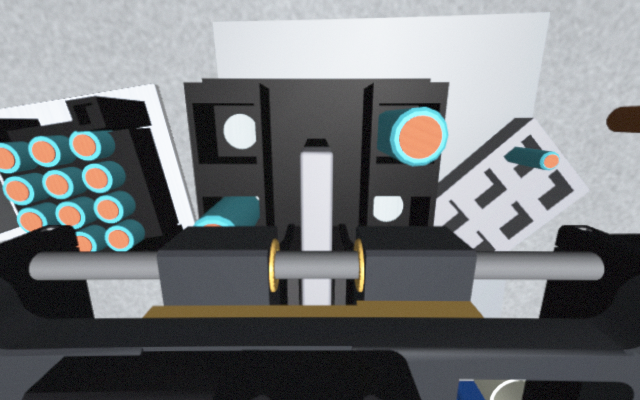

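The picture shows the tray lifted level, the handle centred at (317,225), and cells aboard. Next I'll refine the tester pose from its 12 cell caps plus the posts, using the earlier view w1.

```bash
python3 - <<'E'
from h import *
p=pickle.load(open('w1.pkl','rb'))
save(p,'w1c.png',(110,30,330,230),3.5)
cv=cv2.cvtColor(p['frame'],cv2.COLOR_RGB2HSV)
m=((cv[...,0]<12)&(cv[...,1]>100)&(cv[...,2]>120)).astype(np.uint8)
n,l,st,c=cv2.connectedComponentsWithStats(m)
P=np.array([atz(p,c[i],.082) for i in range(1,n) if st[i,4]>80 and 140<c[i][0]<300 and 70<c[i][1]<200]);print(len(P),P.mean(0))
(ctr,wh,ang)=cv2.minAreaRect((P[:,:2]*1000).astype(np.float32));print(ctr,wh,ang)
for v in ('w6','w7'):
    q=pickle.load(open(v+'.pkl','rb'))
    cv=cv2.cvtColor(q['frame'],cv2.COLOR_RGB2HSV)
    m=((cv[...,0]<12)&(cv[...,1]>100)&(cv[...,2]>120)).astype(np.uint8)
    n,l,st,c=cv2.connectedComponentsWithStats(m)
    print(v);[print(c[i],atz(q,c[i],.082)) for i in range(1,n) if st[i,4]>150 and c[i][0]<200]
print(P)
for n in('scene','side'):
    s=shot(n)
    for t in ('dock_seat','socket'): print(n,t,[(atz(s,d['centre'],.084 if t[0]=='d' else .096)[:2],round(d['conf'],2)) for d in cams.tip_of(s,t)])
E
```

```text
12 [ 0.5178 -0.1399  0.082 ]
(517.8063354492188, -139.866943359375) (107.7784652709961, 88.0208511352539) 8.005132675170898
w6
[53.2362 29.9467] [ 0.4575 -0.1033  0.082 ]
[ 8.5278 37.1227] [ 0.4641 -0.1451  0.082 ]
[67.9414 71.7028] [ 0.493  -0.0982  0.082 ]
[22.6681 78.0275] [ 0.4992 -0.1419  0.082 ]
[ 81.3123 110.5424] [ 0.5286 -0.0932  0.082 ]
[ 37.7225 116.6268] [ 0.5348 -0.1368  0.082 ]
[ 93.6747 147.0667] [ 0.5644 -0.0883  0.082 ]
[ 51.6844 153.    ] [ 0.5707 -0.1318  0.082 ]
[  9.7676 158.8216] [ 0.5769 -0.175   0.082 ]
w7
[ 83.9831 144.9605] [ 0.4576 -0.1034  0.082 ]
[ 43.1989 151.4482] [ 0.4637 -0.1471  0.082 ]
[  5.7782 158.7197] [ 0.4707 -0.1876  0.082 ]
[ 96.1519 177.9557] [ 0.4931 -0.0984  0.082 ]
[ 56.6761 184.2138] [ 0.4992 -0.142   0.082 ]
[ 17.2138 190.544 ] [ 0.5054 -0.1856  0.082 ]
[107.7067 209.2544] [ 0.5288 -0.0933  0.082 ]
[ 69.3549 215.4437] [ 0.5351 -0.1369  0.082 ]
[ 30.8408 221.2111] [ 0.5409 -0.1807  0.082 ]
[118.3019 238.7547] [ 0.5644 -0.0884  0.082 ]
[ 83.4807 243.9945] [ 0.5699 -0.1291  0.082 ]
[[ 0.565  -0.0888  0.082 ]
 [ 0.5295 -0.0939  0.082 ]
 [ 0.4938 -0.0988  0.082 ]
 [ 0.5712 -0.1323  0.082 ]
 [ 0.4584 -0.1041  0.082 ]
 [ 0.5355 -0.1373  0.082 ]
 [ 0.5    -0.1425  0.082 ]
 [ 0.5772 -0.1758  0.082 ]
 [ 0.4646 -0.1475  0.082 ]
 [ 0.5416 -0.181   0.082 ]
 [ 0.506  -0.1859  0.082 ]
 [ 0.4706 -0.1908  0.082 ]]
scene dock_seat [(array([ 0.535 , -0.1356]), 0.66)]
scene socket [(array([ 0.6003, -0.0557]), 0.84)]
side dock_seat [(array([ 0.5165, -0.1399]), 0.77)]
side socket [(array([ 0.5913, -0.0589]), 0.74), (array([0.44  , 0.2899]), 0.19)]
```

View pics/w1c.png

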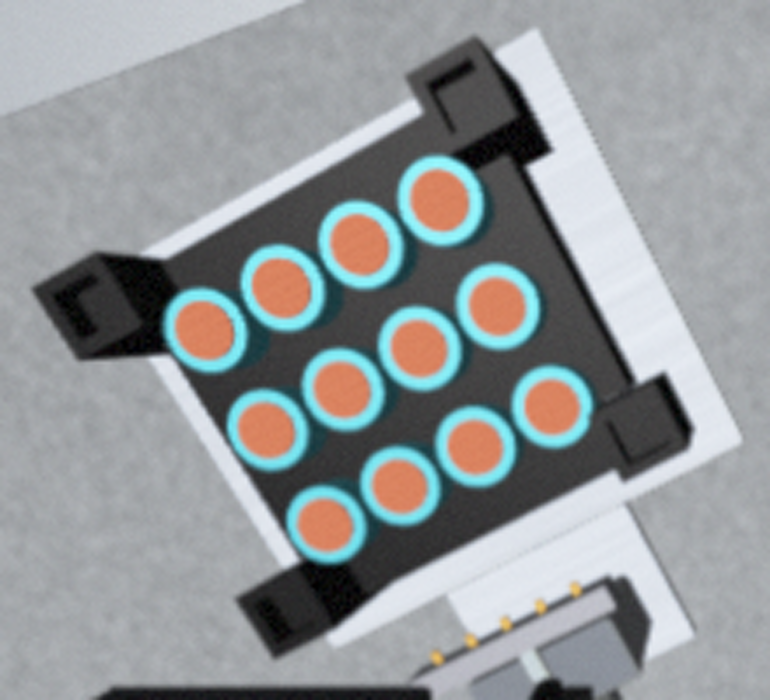

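```bash
python3 - <<'E'
from h import *
p=pickle.load(open('w1.pkl','rb'))
Q=np.array([atz(p,u,.096) for u in ((242.6,55.1),(135.1,116.9),(294.3,149.4),(192,204.9))]);print(Q,Q.mean(0))
for i,j in((0,1),(2,3),(0,2),(1,3)): d=Q[i]-Q[j];print(np.linalg.norm(d),np.arctan2(d[1],d[0]))
th=.14;c=np.array([.5176,-.1397])
M=np.array([[np.cos(th),-np.sin(th)],[np.sin(th),np.cos(th)]])
for s in ((82,68),(-82,68),(82,-68),(-82,-68)): print(proj(p,np.append(c+M@np.array(s)/1000,.096)))
go((.519,-.139,.237),np.pi/2+.14)
print(shot('wrist')['T'][:3,3])
E
```

```text
[[ 0.5916 -0.0596  0.096 ]
 [ 0.4279 -0.084   0.096 ]
 [ 0.6133 -0.1919  0.096 ]
 [ 0.447  -0.2192  0.096 ]] [ 0.52   -0.1387  0.096 ]
0.16559375600129983 0.1481783757667285
0.16849145217097172 0.1624422354179518
0.13409288621635382 1.7330450201190628
0.13648648870033805 1.7116926809144049
[241.3017  56.8409]
[134.3669 116.9698]
[291.7863 153.1261]
[191.0667 204.7114]
t 26.02 tcp [0.5051 0.1417 0.2377] a 1.550 zaxis [-0.001  0.    -1.   ] q7 1.05 F [ 0.4 -0.4 -5.8] w 0.183
yaw -0.161 shift [-0.2799 -0.0254  0.0007]
[0.4351 0.143  0.4005]
```

>>> {"fn": "servo_tool", "kwargs": {
  "plan": [
    {"xyz": [0,0,0],"yaw": -0.081,"grip": 0.1},
    {"xyz": [0,0,0],"yaw": -0.081,"grip": 0.1},
    {"xyz": [-0.03,-0.003,0],"yaw": 0,"grip": 0.1},
    {"xyz": [-0.045,-0.004,0],"yaw": 0,"grip": 0.1},
    {"xyz": [-0.045,-0.004,0],"yaw": 0,"grip": 0.1},
    {"xyz": [-0.045,-0.004,0],"yaw": 0,"grip": 0.1},
    {"xyz": [-0.045,-0.004,0],"yaw": 0,"grip": 0.1},
    {"xyz": [-0.04,-0.004,0],"yaw": 0,"grip": 0.1},
    {"xyz": [-0.03,-0.003,0],"yaw": 0,"grip": 0.1},
    {"xyz": [0,0,0],"yaw": 0,"grip": 0.1},
    {"xyz": [0,0,0],"yaw": 0,"grip": 0.1},
    {"xyz": [0,0,0],"yaw": 0,"grip": 0.1}
  ]
}}

```text
t: 27.58
tool_pos: [0.5191, -0.1373, 0.2382]
tool_rot: [2.056, 2.376, 0.0]
ft_force: [-0.6, 0.6, -6.2]
grip_width: 0.181
```

```bash
python3 - <<'E'
from h import *
go((.518,-.1396,.19),1.712)
p=shot('wrist');save(p,'w8.png');pickle.dump(p,open('w8.pkl','wb'))
E
```

```text
t 27.57 tcp [ 0.5191 -0.1373  0.2382] a 1.715 zaxis [ 0.  0. -1.] q7 1.74 F [-0.6  0.6 -6.2] w 0.181
yaw 0.003 shift [-0.0021 -0.0014  0.0482]
```

View pics/w8.png

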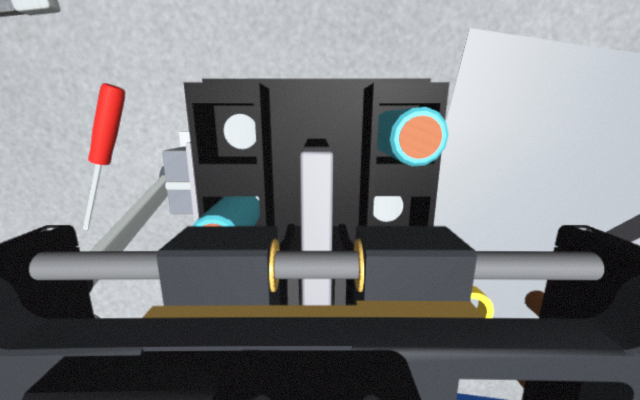

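>>> {"fn": "servo_tool", "kwargs": {
  "plan": [
    {"xyz": [-0.002,-0.001,0.01],"yaw": 0.002,"grip": 0.1},
    {"xyz": [0,0,0.015],"yaw": 0,"grip": 0.1},
    {"xyz": [0,0,0.015],"yaw": 0,"grip": 0.1},
    {"xyz": [0,0,0.004],"yaw": 0,"grip": 0.1},
    {"xyz": [0,0,0],"yaw": 0,"grip": 0.1},
    {"xyz": [0,0,0],"yaw": 0,"grip": 0.1}
  ]
}}

```text
t: 28.38
tool_pos: [0.5186, -0.1412, 0.1945]
tool_rot: [2.061, 2.37, 0.001]
ft_force: [-0.0, -0.4, -6.3]
grip_width: 0.183
```

```bash
python3 - <<'E'
from h import *
p=pickle.load(open('w8.pkl','rb'))
s,M,a=where()
g=p['frame'].min(2);m=(g>185).astype(np.uint8);n,l,st,c=cv2.connectedComponentsWithStats(m)
Tt=p['T']@np.linalg.inv(np.array(p['mount']))
for i in range(1,n):
    if 150<st[i,4]<3000 and st[i,2]<60:
        X=atz(p,c[i],.2382-.0705);print(c[i],(np.linalg.inv(Tt)@np.append(X,1))[:3])
go((.518,-.1396,.172),1.712)
for n in('scene','side'):
    q=shot(n);save(q,n+'9.png',(180,130,420,300) if n=='scene' else (230,190,430,340),3.2 if n=='scene' else 3.8)
E
```

```text
t 28.38 tcp [ 0.5186 -0.1412  0.1945] a 1.710 zaxis [ 0.001 -0.    -1.   ] q7 1.71 F [-0.  -0.4 -6.3] w 0.183
[29.2547  3.9465] [-0.1962 -0.1439  0.0704]
[239.9023 130.8989] [-0.0593 -0.0603  0.0704]
[316.3481 200.3307] [-0.0005 -0.0047  0.0705]
[387.2841 207.4799] [0.058  0.0014 0.0705]
[316.5 291.5] [-0.0004  0.0798  0.0705]
t 28.38 tcp [ 0.5186 -0.1412  0.1945] a 1.710 zaxis [ 0.001 -0.    -1.   ] q7 1.71 F [-0.  -0.4 -6.3] w 0.183
yaw -0.002 shift [ 0.0017 -0.0004  0.0225]
```

View pics/side9.png

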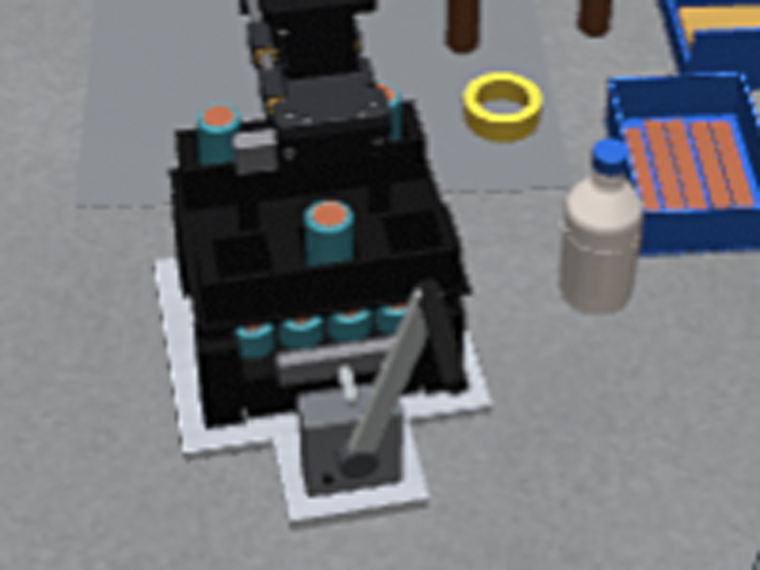

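The side view shows the loaded tray level over the posts and squarely aligned with the base at about (320,300). The lever is clear of it. Lowering gently.

>>> {"fn": "servo_tool", "kwargs": {
  "plan": [
    {"xyz": [0.0015,0,0.003],"yaw": 0,"grip": 0.1},
    {"xyz": [0,0,0.003],"yaw": 0,"grip": 0.1},
    {"xyz": [0,0,0.003],"yaw": 0,"grip": 0.1},
    {"xyz": [0,0,0.003],"yaw": 0,"grip": 0.1},
    {"xyz": [0,0,0],"yaw": 0,"grip": 0.1}
  ]
}}

```text
t: 29.1
tool_pos: [0.5177, -0.1398, 0.1817]
tool_rot: [-2.061, -2.37, 0.0]
ft_force: [-1.0, -0.1, -6.5]
grip_width: 0.178
```

>>> {"fn": "servo_tool", "kwargs": {
  "plan": [
    {"xyz": [0,0,0.002],"yaw": 0,"grip": 0.1},
    {"xyz": [0,0,0.002],"yaw": 0,"grip": 0.1},
    {"xyz": [0,0,0.002],"yaw": 0,"grip": 0.1},
    {"xyz": [0,0,0],"yaw": 0,"grip": 0.1}
  ]
}}

```text
t: 29.6
tool_pos: [0.5178, -0.1398, 0.1758]
tool_rot: [-2.061, -2.37, 0.0]
ft_force: [0.3, -0.5, -7.6]
grip_width: 0.18
```

>>> {"fn": "servo_tool", "kwargs": {
  "plan": [
    {"xyz": [0,0,0.0015],"yaw": 0,"grip": 0.1},
    {"xyz": [0,0,0.0015],"yaw": 0,"grip": 0.1},
    {"xyz": [0,0,0.001],"yaw": 0,"grip": 0.1},
    {"xyz": [0,0,0],"yaw": 0,"grip": 0.1}
  ]
}}

```text
t: 30.1
tool_pos: [0.518, -0.1398, 0.1728]
tool_rot: [2.062, 2.37, -0.001]
ft_force: [-3.1, 0.2, 2.2]
grip_width: 0.181
```

Contact at the expected seated height (0.1728 against an expected 0.1727), with the weight borne. I'll release and rise.

>>> {"fn": "servo_tool", "kwargs": {
  "plan": [
    {"xyz": [0,0,0],"yaw": 0,"grip": 0.3},
    {"xyz": [0,0,0],"yaw": 0,"grip": 0.42},
    {"xyz": [0,0,0],"yaw": 0,"grip": 0.42},
    {"xyz": [0,0,-0.02],"yaw": 0,"grip": 0.42},
    {"xyz": [0,0,-0.05],"yaw": 0,"grip": 0.42},
    {"xyz": [0,0.05,-0.03],"yaw": 0,"grip": 0.42},
    {"xyz": [0,0.04,-0.02],"yaw": 0,"grip": 0.42},
    {"xyz": [0,0,0],"yaw": 0,"grip": 0.42},
    {"xyz": [0,0,0],"yaw": 0,"grip": 0.42}
  ]
}}

```text
t: 31.22
tool_pos: [0.6066, -0.127, 0.2923]
tool_rot: [-2.06, -2.371, 0.0]
ft_force: [-0.6, 0.0, -0.2]
grip_width: 0.418
```

```bash
python3 - <<'E'
from h import *
where()
p=shot('wrist');save(p,'w9.png');pickle.dump(p,open('w9.pkl','wb'))
for t in ('lever_grip','tray_handle'):
    print(t,[(np.round(d['centre']).tolist(),round(d['conf'],2)) for d in cams.tip_of(p,t)])
a=shot('scene');b=shot('side')
A=cams.tip_of(a,'lever_grip');B=cams.tip_of(b,'lever_grip');print(A,B)
if A and B: print(tri([(a,A[0]['centre']),(b,B[0]['centre'])]))
th=.141;c=np.array([.518,-.1396]);M=np.array([[np.cos(th),-np.sin(th)],[np.sin(th),np.cos(th)]])
for n,v in (('rest',(47,-213)),('stop',(-90,-213)),('piv',(0,-213))): print(n,c+M@np.array(v)/1000)
X=np.append(c+M@np.array((47,-213))/1000,.213)
print(proj(a,X),proj(b,X),proj(p,X))
q=pickle.load(open('w1.pkl','rb'));print('w1',proj(q,X))
E
```

```text
t 31.23 tcp [ 0.6066 -0.127   0.2923] a 1.711 zaxis [-0.  0. -1.] q7 1.59 F [-0.6  0.  -0.2] w 0.418
lever_grip [([50.0, 153.0], 0.93)]
tray_handle [([318.0, 96.0], 0.88)]
[{'centre': [199.4, 195.8], 'conf': 0.76}] [{'centre': [350.7, 281.2], 'conf': 0.59}]
(array([ 0.6003, -0.3498,  0.2167]), [0.44156608556791066, 0.5525667862118756])
rest [ 0.5945 -0.3439]
stop [ 0.4588 -0.3631]
piv [ 0.5479 -0.3505]
[201.5197 195.7246] [347.6311 280.0521] [ 52.3216 152.593 ]
w1 [317.3128 294.4921]
```

View pics/w9.png

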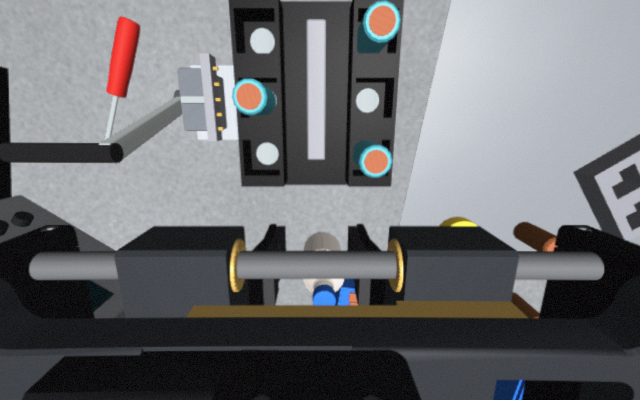

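The picture shows the tray seated with its handle at (317,90) and all three cells inside. The lever grip bar runs from (0,152) to (120,152), matching my prediction of (52,153). Moving above the grip.

>>> {"fn": "servo_tool", "kwargs": {
  "plan": [
    {"xyz": [0,0,0],"yaw": 0.1745,"grip": 0.5},
    {"xyz": [0,0,0],"yaw": 0.1745,"grip": 0.5},
    {"xyz": [0,0,0],"yaw": 0.1745,"grip": 0.5},
    {"xyz": [0,0,0],"yaw": 0.1745,"grip": 0.5},
    {"xyz": [0,0,0],"yaw": 0.1745,"grip": 0.5},
    {"xyz": [0,0,0],"yaw": 0.1745,"grip": 0.5},
    {"xyz": [0,0,0],"yaw": 0.1745,"grip": 0.5},
    {"xyz": [0,0,0],"yaw": 0.1745,"grip": 0.5},
    {"xyz": [0,0,0],"yaw": 0.1745,"grip": 0.5},
    {"xyz": [0,0,0],"yaw": 0,"grip": 0.5}
  ]
}}

```text
t: 32.83
tool_pos: [0.6069, -0.1275, 0.2921]
tool_rot: [3.133, 0.221, -0.0]
ft_force: [-1.0, -0.1, -1.3]
grip_width: 0.503
```

>>> {"fn": "servo_tool", "kwargs": {
  "plan": [
    {"xyz": [-0.0106,0.0533,0],"yaw": 0,"grip": 0.5},
    {"xyz": [-0.0106,0.0533,0],"yaw": 0,"grip": 0.5},
    {"xyz": [-0.0106,0.0533,0],"yaw": 0,"grip": 0.5},
    {"xyz": [-0.0106,0.0533,0],"yaw": 0,"grip": 0.5},
    {"xyz": [0,0,0.02],"yaw": 0,"grip": 0.5},
    {"xyz": [0,0,0],"yaw": 0,"grip": 0.5},
    {"xyz": [0,0,0],"yaw": 0,"grip": 0.5}
  ]
}}

```text
t: 33.7
tool_pos: [0.5954, -0.3424, 0.2727]
tool_rot: [-3.133, -0.225, -0.001]
ft_force: [0.9, 0.6, 0.3]
grip_width: 0.498
```

```bash
python3 - <<'E'
from h import *
go((.5945,-.344,.194),.141)
p=shot('wrist');save(p,'w10.png');pickle.dump(p,open('w10.pkl','wb'))
th=.141;c=np.array([.518,-.1396]);M=np.array([[np.cos(th),-np.sin(th)],[np.sin(th),np.cos(th)]])
for y in (-213,-168,-253): print(proj(p,np.append(c+M@np.array((47,y))/1000,.213)))
E
```

```text
t 33.70 tcp [ 0.5954 -0.3424  0.2727] a 0.143 zaxis [ 0.001  0.    -1.   ] q7 0.42 F [0.9 0.6 0.3] w 0.498
yaw 0.002 shift [-0.0011  0.0015  0.0787]
[314.2447 211.3475]
[314.2446 154.1986]
[314.2427 257.5944]
```

View pics/w10.png

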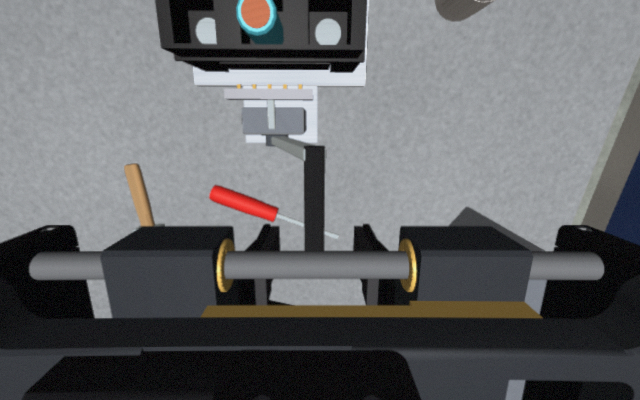

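The bar is centred at column 315 between the fingers, with its inner end at (315,147), as predicted. Descend and pinch.

>>> {"fn": "servo_tool", "kwargs": {
  "plan": [
    {"xyz": [-0.001,0.0015,0.025],"yaw": 0,"grip": 0.5},
    {"xyz": [0,0,0.025],"yaw": 0,"grip": 0.5},
    {"xyz": [0,0,0.02],"yaw": 0,"grip": 0.5},
    {"xyz": [0,0,0.008],"yaw": 0,"grip": 0.5},
    {"xyz": [0,0,0],"yaw": 0,"grip": 0.5},
    {"xyz": [0,0,0],"yaw": 0,"grip": 0.1},
    {"xyz": [0,0,0],"yaw": 0,"grip": 0.1},
    {"xyz": [0,0,0],"yaw": 0,"grip": 0.1},
    {"xyz": [0,0,0],"yaw": 0,"grip": 0.1}
  ],
  "force": 40
}}

```text
t: 34.88
tool_pos: [0.5941, -0.346, 0.1944]
tool_rot: [3.134, 0.219, 0.001]
ft_force: [0.0, 0.6, -0.0]
grip_width: 0.171
```

```bash
python3 - <<'E'
from h import *
where()
f=np.linspace(.3,-.62,13);x=.16*np.sin(f);z=.06+.16*np.cos(f)
print(np.c_[f[1:],np.diff(x),-np.diff(z)])
E
```

```text
t 34.88 tcp [ 0.5941 -0.346   0.1944] a 0.139 zaxis [ 0. -0. -1.] q7 0.40 F [ 0.   0.6 -0. ] w 0.171
[[ 0.2233 -0.0118 -0.0032]
 [ 0.1467 -0.0121 -0.0023]
 [ 0.07   -0.0122 -0.0013]
 [-0.0067 -0.0123 -0.0004]
 [-0.0833 -0.0123  0.0006]
 [-0.16   -0.0122  0.0015]
 [-0.2367 -0.012   0.0024]
 [-0.3133 -0.0118  0.0033]
 [-0.39   -0.0115  0.0042]
 [-0.4667 -0.0112  0.0051]
 [-0.5433 -0.0107  0.0059]
 [-0.62   -0.0102  0.0067]]
```

>>> {"fn": "servo_tool", "kwargs": {
  "plan": [
    {"xyz": [-0.0118,0,-0.0032],"yaw": 0,"grip": 0.1},
    {"xyz": [-0.0121,0,-0.0023],"yaw": 0,"grip": 0.1},
    {"xyz": [-0.0122,0,-0.0013],"yaw": 0,"grip": 0.1},
    {"xyz": [-0.0123,0,-0.0004],"yaw": 0,"grip": 0.1},
    {"xyz": [-0.0123,0,0.0006],"yaw": 0,"grip": 0.1},
    {"xyz": [-0.0122,0,0.0015],"yaw": 0,"grip": 0.1},
    {"xyz": [-0.012,0,0.0024],"yaw": 0,"grip": 0.1},
    {"xyz": [-0.0118,0,0.0033],"yaw": 0,"grip": 0.1},
    {"xyz": [-0.0115,0,0.0042],"yaw": 0,"grip": 0.1},
    {"xyz": [-0.0112,0,0.0051],"yaw": 0,"grip": 0.1},
    {"xyz": [0,0,0],"yaw": 0,"grip": 0.1},
    {"xyz": [0,0,0],"yaw": 0,"grip": 0.1}
  ]
}}

```text
t: 36.38
tool_pos: [0.4805, -0.362, 0.1874]
tool_rot: [3.13, 0.222, 0.016]
ft_force: [7.1, 1.3, 6.7]
grip_width: 0.174
```

>>> {"fn": "servo_tool", "kwargs": {
  "plan": [
    {"xyz": [-0.0075,0,0.004],"yaw": 0,"grip": 0.1},
    {"xyz": [-0.0075,0,0.0045],"yaw": 0,"grip": 0.1},
    {"xyz": [-0.005,0,0.003],"yaw": 0,"grip": 0.1},
    {"xyz": [0,0,0],"yaw": 0,"grip": 0.1},
    {"xyz": [0,0,0],"yaw": 0,"grip": 0.1}
  ]
}}

```text
t: 37.0
tool_pos: [0.4619, -0.3647, 0.1762]
tool_rot: [3.13, 0.223, 0.019]
ft_force: [8.5, 0.8, 7.1]
grip_width: 0.176
```

>>> {"fn": "servo_tool", "kwargs": {
  "plan": [
    {"xyz": [-0.004,0,0.0025],"yaw": 0,"grip": 0.1},
    {"xyz": [-0.002,0,0.0015],"yaw": 0,"grip": 0.1},
    {"xyz": [0,0,0],"yaw": 0,"grip": 0.1},
    {"xyz": [0,0,0],"yaw": 0,"grip": 0.1}
  ]
}}

```text
t: 37.5
tool_pos: [0.4577, -0.3653, 0.1731]
tool_rot: [3.129, 0.224, 0.023]
ft_force: [10.5, 1.9, 8.2]
grip_width: 0.169
```

>>> {"fn": "servo_tool", "kwargs": {
  "plan": [
    {"xyz": [-0.003,0,0.002],"yaw": 0,"grip": 0.1},
    {"xyz": [-0.003,0,0.002],"yaw": 0,"grip": 0.1},
    {"xyz": [0,0,0],"yaw": 0,"grip": 0.1},
    {"xyz": [0,0,0],"yaw": 0,"grip": 0.1}
  ]
}}

```text
t: 38.0
tool_pos: [0.4573, -0.3654, 0.1726]
tool_rot: [3.125, 0.228, 0.039]
ft_force: [17.7, 3.2, 17.4]
grip_width: 0.17
```

```bash
python3 - <<'E'
from h import *
where();p=shot('side');save(p,'side10.png',(250,200,430,340),4)
E
```

```text
t 38.00 tcp [ 0.4573 -0.3654  0.1726] a 0.146 zaxis [ 0.025 -0.007 -1.   ] q7 0.63 F [17.7  3.2 17.4] w 0.170
```

Pulling 6 mm further moved it only 0.4 mm while the force jumped to 25 N, so it is at the stop. I'll hold about 1 s, then ease back slowly.

>>> {"fn": "servo_tool", "kwargs": {
  "plan": [
    {"xyz": [0,0,0],"yaw": 0,"grip": 0.1},
    {"xyz": [0,0,0],"yaw": 0,"grip": 0.1},
    {"xyz": [0,0,0],"yaw": 0,"grip": 0.1},
    {"xyz": [0,0,0],"yaw": 0,"grip": 0.1},
    {"xyz": [0,0,0],"yaw": 0,"grip": 0.1},
    {"xyz": [0,0,0],"yaw": 0,"grip": 0.1},
    {"xyz": [0,0,0],"yaw": 0,"grip": 0.1},
    {"xyz": [0,0,0],"yaw": 0,"grip": 0.1}
  ]
}}

```text
t: 39.05
tool_pos: [0.4573, -0.3654, 0.1726]
tool_rot: [3.125, 0.228, 0.039]
ft_force: [16.5, 3.9, 16.8]
grip_width: 0.171
```

>>> {"fn": "servo_tool", "kwargs": {
  "plan": [
    {"xyz": [0.004,0,-0.0027],"yaw": 0,"grip": 0.1},
    {"xyz": [0.004,0,-0.0027],"yaw": 0,"grip": 0.1},
    {"xyz": [0.004,0,-0.0026],"yaw": 0,"grip": 0.1},
    {"xyz": [0.004,0,-0.0023],"yaw": 0,"grip": 0.1},
    {"xyz": [0.004,0,-0.0023],"yaw": 0,"grip": 0.1},
    {"xyz": [0.004,0,-0.0023],"yaw": 0,"grip": 0.1},
    {"xyz": [0.004,0,-0.0023],"yaw": 0,"grip": 0.1},
    {"xyz": [0.004,0,-0.0023],"yaw": 0,"grip": 0.1},
    {"xyz": [0.0037,0,-0.0017],"yaw": 0,"grip": 0.1},
    {"xyz": [0.0037,0,-0.0017],"yaw": 0,"grip": 0.1},
    {"xyz": [0.0038,0,-0.0017],"yaw": 0,"grip": 0.1}
  ]
}}

```text
t: 40.42
tool_pos: [0.4891, -0.3606, 0.1892]
tool_rot: [3.133, 0.221, 0.007]
ft_force: [7.9, -1.5, -6.7]
grip_width: 0.169
```

>>> {"fn": "servo_tool", "kwargs": {
  "plan": [
    {"xyz": [0.0038,0,-0.0014],"yaw": 0,"grip": 0.1},
    {"xyz": [0.0038,0,-0.0014],"yaw": 0,"grip": 0.1},
    {"xyz": [0.0039,0,-0.0014],"yaw": 0,"grip": 0.1},
    {"xyz": [0.0039,0,-0.0011],"yaw": 0,"grip": 0.1},
    {"xyz": [0.0039,0,-0.0011],"yaw": 0,"grip": 0.1},
    {"xyz": [0.004,0,-0.0011],"yaw": 0,"grip": 0.1},
    {"xyz": [0.004,0,-0.0008],"yaw": 0,"grip": 0.1},
    {"xyz": [0.004,0,-0.0008],"yaw": 0,"grip": 0.1},
    {"xyz": [0.004,0,-0.0008],"yaw": 0,"grip": 0.1},
    {"xyz": [0.0041,0,-0.0005],"yaw": 0,"grip": 0.1},
    {"xyz": [0.0041,0,-0.0005],"yaw": 0,"grip": 0.1},
    {"xyz": [0.004,0,-0.0005],"yaw": 0,"grip": 0.1}
  ]
}}

```text
t: 41.92
tool_pos: [0.5335, -0.3543, 0.1977]
tool_rot: [-3.132, -0.219, 0.002]
ft_force: [5.4, -2.4, -11.5]
grip_width: 0.158
```

>>> {"fn": "servo_tool", "kwargs": {
  "plan": [
    {"xyz": [0.0041,0,-0.0002],"yaw": 0,"grip": 0.1},
    {"xyz": [0.0041,0,-0.0002],"yaw": 0,"grip": 0.1},
    {"xyz": [0.0041,0,-0.0002],"yaw": 0,"grip": 0.1},
    {"xyz": [0.0041,0,0.0001],"yaw": 0,"grip": 0.1},
    {"xyz": [0.0041,0,0.0001],"yaw": 0,"grip": 0.1},
    {"xyz": [0.0041,0,0.0002],"yaw": 0,"grip": 0.1},
    {"xyz": [0.0041,0,0.0004],"yaw": 0,"grip": 0.1},
    {"xyz": [0.0041,0,0.0004],"yaw": 0,"grip": 0.1},
    {"xyz": [0.004,0,0.0005],"yaw": 0,"grip": 0.1},
    {"xyz": [0.004,0,0.0008],"yaw": 0,"grip": 0.1},
    {"xyz": [0.004,0,0.0008],"yaw": 0,"grip": 0.1},
    {"xyz": [0.0041,0,0.0008],"yaw": 0,"grip": 0.1}
  ]
}}

```text
t: 43.42
tool_pos: [0.5815, -0.3476, 0.1965]
tool_rot: [-3.133, -0.218, 0.004]
ft_force: [-3.6, -1.6, -24.6]
grip_width: 0.17
```

>>> {"fn": "servo_tool", "kwargs": {
  "plan": [
    {"xyz": [0.0039,0,0.001],"yaw": 0,"grip": 0.1},
    {"xyz": [0.0039,0,0.001],"yaw": 0,"grip": 0.1},
    {"xyz": [0.004,0,0.001],"yaw": 0,"grip": 0.1},
    {"xyz": [0,0,0],"yaw": 0,"grip": 0.1},
    {"xyz": [0,0,0],"yaw": 0,"grip": 0.1},
    {"xyz": [0,0,0],"yaw": 0,"grip": 0.1},
    {"xyz": [0,0,0],"yaw": 0,"grip": 0.1}
  ]
}}

```text
t: 44.3
tool_pos: [0.5937, -0.3458, 0.1939]
tool_rot: [-3.134, -0.219, 0.001]
ft_force: [-4.6, -1.1, -24.9]
grip_width: 0.171
```

The lever is back at its rest position (TCP within 0.5 mm of the start, and it resists going further). I'll relieve the vertical preload before opening.

>>> {"fn": "servo_tool", "kwargs": {
  "plan": [
    {"xyz": [0,0,0.002],"yaw": 0,"grip": 0.1},
    {"xyz": [0,0,0.002],"yaw": 0,"grip": 0.1},
    {"xyz": [0,0,0.001],"yaw": 0,"grip": 0.1},
    {"xyz": [0,0,0],"yaw": 0,"grip": 0.1},
    {"xyz": [0,0,0],"yaw": 0,"grip": 0.1}
  ]
}}

```text
t: 44.92
tool_pos: [0.5945, -0.3458, 0.1935]
tool_rot: [3.132, 0.219, 0.003]
ft_force: [-11.2, 1.3, -9.0]
grip_width: 0.17
```

>>> {"fn": "servo_tool", "kwargs": {
  "plan": [
    {"xyz": [-0.001,0,0.001],"yaw": 0,"grip": 0.1},
    {"xyz": [0,0,0],"yaw": 0,"grip": 0.1},
    {"xyz": [0,0,0],"yaw": 0,"grip": 0.25},
    {"xyz": [0,0,0],"yaw": 0,"grip": 0.35},
    {"xyz": [0,0,0],"yaw": 0,"grip": 0.5},
    {"xyz": [0,0,0],"yaw": 0,"grip": 0.5},
    {"xyz": [0,0,-0.03],"yaw": 0,"grip": 0.5},
    {"xyz": [0,0,-0.06],"yaw": 0,"grip": 0.5},
    {"xyz": [0,0,-0.06],"yaw": 0,"grip": 0.5},
    {"xyz": [0,0.03,0],"yaw": 0,"grip": 0.5},
    {"xyz": [0,0,0],"yaw": 0,"grip": 0.5},
    {"xyz": [0,0,0],"yaw": 0,"grip": 0.5}
  ]
}}

```text
t: 46.42
tool_pos: [0.5975, -0.3749, 0.3377]
tool_rot: [-3.133, -0.22, -0.0]
ft_force: [0.8, 0.1, -1.1]
grip_width: 0.5
```

```bash
python3 - <<'E'
from h import *
where()
p=shot('wrist');a=shot('scene');b=shot('side');A=cams.tip_of(a,'lever_grip');B=cams.tip_of(b,'lever_grip')
print(A,B)
if A and B: print(tri([(a,A[0]['centre']),(b,B[0]['centre'])]))
th=.141;c=np.array([.518,-.1396]);M=np.array([[np.cos(th),-np.sin(th)],[np.sin(th),np.cos(th)]])
for t,z in (('tray',.084),('tray_handle',.191)):
    print(t,[(d['centre'],proj(q,np.array([*c,z]))) for q in (a,b) for d in cams.tip_of(q,t)[:1]])
def crop(f,x0,y0,x1,y1,s):return cv2.resize(f[y0:y1,x0:x1,::-1],s,interpolation=cv2.INTER_CUBIC)
cv2.imwrite('pics/end.png',np.hstack([crop(b['frame'],240,120,420,345,(400,500)),crop(p['frame'],160,0,480,400,(400,500))]))
E
```

```text
t 46.42 tcp [ 0.5975 -0.3749  0.3377] a 0.140 zaxis [ 0.     0.001 -1.   ] q7 0.47 F [ 0.8  0.1 -1.1] w 0.500
[{'centre': [290.4, 212.4], 'conf': 0.66}, {'centre': [201.3, 196.3], 'conf': 0.64}] [{'centre': [348.1, 281.8], 'conf': 0.83}]
(array([ 0.5876, -0.1267,  0.0483]), [19.5283337003137, 21.942291634774016])
tray [([274.6, 208.9], array([272.3905, 206.1244])), ([315.4, 261.5], array([313.1307, 258.3006]))]
tray_handle [([271.4, 180.1], array([269.8773, 180.3414])), ([313.7, 230.1], array([312.3408, 230.2569]))]
```

View pics/end.png

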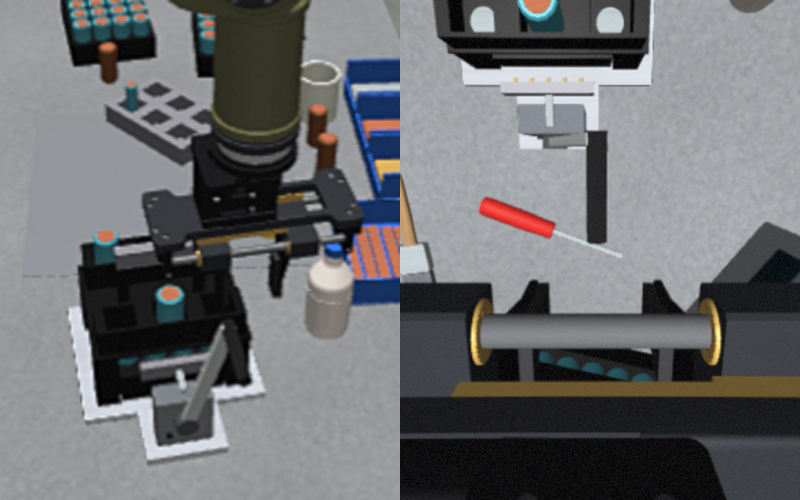

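The final views show the tray sitting level on the posts, the lever leaning back at rest, only the slim cell left in the rack, and the bystanders in place.

```bash
python3 -c "
from bench import hand_in;print(hand_in())"
```

```text
the job is handed in; nothing more can be done
None
```

The job is done and handed in at about 46 s on the robot's clock; no verdict was reported.

- **Cells:** Three thick cells were present. I moved all three from the rack into pockets of the black tray and left the slim cell in the rack.
- **Tray:** I lifted it by the handle and lowered it onto the tester. It made contact at the expected seated height (TCP z 0.1728 m, expected 0.1727 m), and I then let go. The last pictures show it level on the posts, with the handle within about 2 pixels of the predicted seated position.
- **Lever:** I pulled it to the stop: another 6 mm of pull moved it only 0.4 mm while the force rose to about 25 N. I held it about 1 s, eased it back over about 5 s and opened the gripper only once it was at rest. Afterwards the grip was within 1–2 pixels of its predicted rest position.

**Mismatches:**
- **Lever grip detection:** In the last scene picture the network's top lever-grip hit was on the tester, so I used its second hit, which matched.
- **Lever return:** Near the end, the gripper and bar pressed against each other vertically with about 25 N. I relieved most of this before letting go.
- **Tray knock:** I saw no sign of the tray being knocked aside.

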